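# Pair drill tubes with their job tags on the dispatch rack and clamp them

## Task

Lay the three coloured job tags flat and side by side on the sloping rack, each pointing up the slope with its short end down against the blue backstop, and lay every drill tube that is there lengthwise on the tag that has the colour of its cap, wholly on the tag and also down against the backstop (a tag without a tube stays empty). When all lie in place, turn the crank clockwise until the clamp bar is fully home. Leave the mouse, the data stick and the calculator where they are.

Things in the scene. Friction and masses are not known exactly. Their poses are not given: they have to be found in the camera images.
- deck: fixed aluminium deck of the rack, 250 mm wide, rising 15 degrees away from the robot to 64 mm height. Origin on its upper surface, mid-width, at the foot of the inner face of the blue backstop, which closes the low edge near the robot and stands 18 mm above the deck; x = up the slope, y = along the backstop (left), z = out of the deck. 120 mm of slope are free below the open clamp bar.
- jaw (a joint): dark steel clamp bar across the whole deck, 13 mm high, driven down the slope by the crank. Value in m: 0 = open (face 125 mm from the backstop), 0.0335 = fully home (face 91.5 mm from the backstop, just above the upper ends of tags and tubes that lie against it). Only the crank moves it.
- crank (a joint): crank to the right of the deck, vertical axis, turned clockwise seen from above to close the clamp bar: 0 = open stop, 6.28 rad (one whole turn) = closed stop; 5.33 mm of bar travel per rad. It starts somewhere between 0 and 0.8 rad, turns easily (about 0.05 N m) and stays where it is left.
- crank_knob (a point): middle of the black crank grip: upright round grip, 18 mm diameter, 40 mm tall (its top 18 mm above this point), spins freely on its pin, 42 mm from the crank's axis. The steel crank arm lies under the grip, its top 23 mm below this point.
- crank_hub (a point): point on the crank's vertical axis at the height of the middle of the grip
- usb_stick_center (a point): small red data stick, 18 x 56 x 9 mm, a bystander to be left alone
- mouse_center (a point): black computer mouse, 102 x 58 x 36 mm, a bystander to be left alone
- calculator_center (a point): grey pocket calculator, 112 x 70 x 12 mm, a bystander to be left alone
- tag_orange_center (a point): centre (half-way up, 4 mm above its underside) of the orange tag: flat orange plastic plaque, 90 mm along its x, 44 mm along its y, 8 mm thick (z), 50 g, two white stripes along its top; lies flat on the desk at the start
- tag_blue_center (a point): centre (half-way up, 4 mm above its underside) of the blue tag: flat blue plastic plaque, 90 mm along its x, 44 mm along its y, 8 mm thick (z), 50 g, two white stripes along its top; lies flat on the desk at the start
- tag_green_center (a point): centre (half-way up, 4 mm above its underside) of the green tag: flat green plastic plaque, 90 mm along its x, 44 mm along its y, 8 mm thick (z), 50 g, two white stripes along its top; lies flat on the desk at the start
- tube_orange_center (a point): centre (half-way up) of the drill tube with the orange cap: square light-grey plastic tube, 89 mm long along its y, 14 mm wide and 14 mm high, one end (the cap) orange, about 30 g; lies on the desk at the start, or is absent
- tube_blue_center (a point): centre (half-way up) of the drill tube with the blue cap: square light-grey plastic tube, 89 mm long along its y, 14 mm wide and 14 mm high, one end (the cap) blue, about 30 g; lies on the desk at the start, or is absent
- tube_green_center (a point): centre (half-way up) of the drill tube with the green cap: square light-grey plastic tube, 89 mm long along its y, 14 mm wide and 14 mm high, one end (the cap) green, about 30 g; lies on the desk at the start, or is absent
Mind the look-alikes: they are no part of the job. Several things look just like the part that bears tag_green_center: the one meant starts farthest to the robot's left.

How it is judged:
On the way, in this order (a step that is already met when the one before it is completed fails the run):
1. all tags lie flat on the deck, short end within 15 mm of the backstop, every tube on the tag of its colour, while the clamp bar is still open by 10 mm or more (x of tag_orange_center in the frame of deck between 0.04 and 0.06 m and y of tag_orange_center in the frame of deck between -0.11 and 0.11 m and z of tag_orange_center in the frame of deck between 0.001 and 0.007 m and angle between the x axis of each of tag_orange_center, tag_blue_center, tag_green_center and the x axis of deck, either way round below 0.12 rad and angle between the z axis of each of tag_orange_center, tag_blue_center, tag_green_center and the z axis of deck, either way round below 0.08 rad and x of tag_blue_center in the frame of deck between 0.04 and 0.06 m and y of tag_blue_center in the frame of deck between -0.11 and 0.11 m and z of tag_blue_center in the frame of deck between 0.001 and 0.007 m and x of tag_green_center in the frame of deck between 0.04 and 0.06 m and y of tag_green_center in the frame of deck between -0.11 and 0.11 m and z of tag_green_center in the frame of deck between 0.001 and 0.007 m and x of tube_orange_center in the frame of deck between 0.038 and 0.06 m and z of tube_orange_center in the frame of deck between 0.0115 and 0.0185 m and y of tube_orange_center in the frame of tag_orange_center between -0.016 and 0.016 m and angle between the y axis of each of tube_orange_center, tube_blue_center, tube_green_center and the x axis of deck, either way round below 0.2 rad and x of tube_blue_center in the frame of deck between 0.038 and 0.06 m and z of tube_blue_center in the frame of deck between 0.0115 and 0.0185 m and y of tube_blue_center in the frame of tag_blue_center between -0.016 and 0.016 m and x of tube_green_center in the frame of deck between 0.038 and 0.06 m and z of tube_green_center in the frame of deck between 0.0115 and 0.0185 m and y of tube_green_center in the frame of tag_green_center between -0.016 and 0.016 m and value of joint jaw below 0.0235 m), for 0.2 s.
2. the clamp bar is cranked home (value of joint jaw above 0.0315 m), for 0.2 s.
At the end, for the whole second after the job is handed in: Tags flat on the deck, lengthwise up the slope (7 degrees), lower end within 5 mm of the backstop; each tube on the tag of its colour, lengthwise (11 degrees), middle line within 16 mm of the tag's, lower end within 8 mm of the backstop; clamp bar within 2 mm of fully home; all at rest (x of tag_orange_center in the frame of deck between 0.04 and 0.05 m and y of tag_orange_center in the frame of deck between -0.11 and 0.11 m and z of tag_orange_center in the frame of deck between 0.001 and 0.007 m and angle between the x axis of each of tag_orange_center, tag_blue_center, tag_green_center and the x axis of deck, either way round below 0.12 rad and angle between the z axis of each of tag_orange_center, tag_blue_center, tag_green_center and the z axis of deck, either way round below 0.08 rad and x of tag_blue_center in the frame of deck between 0.04 and 0.05 m and y of tag_blue_center in the frame of deck between -0.11 and 0.11 m and z of tag_blue_center in the frame of deck between 0.001 and 0.007 m and x of tag_green_center in the frame of deck between 0.04 and 0.05 m and y of tag_green_center in the frame of deck between -0.11 and 0.11 m and z of tag_green_center in the frame of deck between 0.001 and 0.007 m and x of tube_orange_center in the frame of deck between 0.038 and 0.052 m and z of tube_orange_center in the frame of deck between 0.0115 and 0.0185 m and y of tube_orange_center in the frame of tag_orange_center between -0.016 and 0.016 m and angle between the y axis of each of tube_orange_center, tube_blue_center, tube_green_center and the x axis of deck, either way round below 0.2 rad and x of tube_blue_center in the frame of deck between 0.038 and 0.052 m and z of tube_blue_center in the frame of deck between 0.0115 and 0.0185 m and y of tube_blue_center in the frame of tag_blue_center between -0.016 and 0.016 m and x of tube_green_center in the frame of deck between 0.038 and 0.052 m and z of tube_green_center in the frame of deck between 0.0115 and 0.0185 m and y of tube_green_center in the frame of tag_green_center between -0.016 and 0.016 m and value of joint jaw above 0.0315 m and linear speed of each of tag_orange, tag_blue, tag_green, tube_orange, tube_blue, tube_green below 0.02 m/s); the robot touches nothing.
It fails at once if the mouse is moved more than 30 mm (distance of mouse_center from where it was at the start of the episode above 0.03 m).
It fails at once if the usb stick is moved more than 30 mm (distance of usb_stick_center from where it was at the start of the episode above 0.03 m).
It fails at once if the calculator is moved more than 30 mm (distance of calculator_center from where it was at the start of the episode above 0.03 m).
Of tube_orange, tube_blue, tube_green only 2 to 3 are there at a start; the rules pass over those that are not, and their reading is None.
At some moment in a run one of tube_orange, tube_blue, tube_green may be knocked a few centimetres aside while the robot is not near it.
Once in a run the grip may slacken for a moment while it holds something.
It also fails if it takes over 210 s, if anything falls off the work surface, if the arm or the gripper's body presses on something with over 40 N, if the wrist force passes 120 N, or if a joint passes its speed limit or range.

## Robot

A 6-joint arm with a two-finger parallel gripper is mounted at the origin on a cart in front of the work surface, level with it; the furniture and walls round the work are solid. World frame = base frame: x ahead of the robot, y to its left, z up, the work surface at z = 0. Lengths are in m, angles in rad, forces in N, time in s.
With the tool pointing down it reaches from about 0.3 to 0.95 m from the base axis. Payload 3.1 kg.
Tool frame: the origin (TCP) lies at the very end of the fingers, on their centre line; the grasp point (between the pads) lies 19 mm behind it; z points along the fingers, y is the line along which they close (so a half turn about z gives the same grasp; the last joint's range is limited). The gripper opens to 85 mm and grips with 20 to 120 N. Pads are 22 mm wide; open, the fingers measure 114 mm over their backs; the gripper's body (76 mm by 85 mm) begins 54 mm behind the grasp point. The pads swing forward as they close: fully open they stand 13 mm farther back than shut.
Start: joints at [-1.268, 0.308, 1.634, -0, 1.2, -0.07], TCP at [0.228, -0.582, 0.231] pointing down, gripper open.
Joint ranges: [-3.06, 3.06], [-0.79, 1.96], [0.05, 2.63], [-1.19, 4.34], [0.05, 2.64], [-2.94, 2.94]. Speed limits (rad/s): [2.79, 2.79, 3.14, 3.14, 3.14, 3.14].

## Interface

Orientations are given as a rotation vector (axis times angle).
In Python, from bench import status, capture, ticket, trace, pinpoint gives the robot as it stands. The module is installed in compiled form; this text tells all that it offers.
- The arm moves only by the tool jog_arm, never from a script. Its argument "steps" is a list of rows, each a list of 4 numbers: the shift along the tool's x, y, z in units of 1 m (1.0 is 1 m), then the turn about the tool's z in units of pi rad (1.0 is pi rad). In form: [[tx, ty, tz, spin], ...]. A call has 1 to 12 rows; each row is the pose to reach, as a shift and turn from the pose commanded when the call began, along the tool's axes at that moment, turning the shorter way round; what a row does not reach only later rows make up. A row lasts 1/12 s, in which the tool goes at most 41.7 mm and 7.16 degrees, less where a joint would pass 70% of its speed; a pose out of reach is approached as far as the arm can. A call with a number of a shift or a turn outside -1 to 1 is refused whole. A call with a gripper value outside its range is refused whole. "claw" is the opening, from -1 (shut) to 1 (fully open), set as the call begins (left out, the last holds). The fingers move at their own pace and stop on an object; the grip force is fixed at half the most. Time passes only in rows, so rows that repeat a pose let the fingers close. It gives the time, the measured TCP pose, the force, the opening and the grip force at its end, in the units of the state.
- status.sense(): the state, without advancing time (a new reading comes with each control period).
- capture(name): name is "scene" or "top"; returns a dict with "img" (480x640x3 uint8, red, green, blue), "K" (3x3 intrinsics, pixels), "extrinsics" (4x4, takes a point from camera to world coordinates). Camera axes: x right, y up, looking along -z (the intrinsics and any distortion apply to the point x, -y, -z); pixel columns grow to the right and rows downward; lengths in m; the calibration is good to about 2 mm. A picture is of the moment at which its call begins. There is no depth.
- ticket.finish_job(): hands the job in; it is judged then, once.
Trained networks look in the newest picture that a camera, given by its name, has taken for a name from the list of things; names that differ only in an ending like _2 or _b are one class to them, and where a whole thing is asked for, a point or a joint stands for the part that bears it (a point fixed in the world has none). Each returns a list of dicts, best first, with "confidence" (0 to 1); they miss things now and then, are a little off and sometimes report something else, mostly with a low value. They report only what shows in the picture. A call takes as long as a camera call. They do not tell look-alikes from the thing itself.
- trace(camera, target): "mask" (480x640 bool, what is visible of it).
- pinpoint(camera, target): "xyz" ([x, y, z] in m, in the coordinates of the camera as it stood for that picture, good to about 4 mm: a listed point, or the origin of a listed thing).
The state is a dict: "t": time; "joint_positions": joint angles; "joint_velocities": joint speeds; "tau": joint torques, N m; "position": TCP position; "tcp_rot": TCP orientation; "contact_force": force on the tool from outside, world axes, zero at the start; "torque": the same for the moment, N m; "opening": finger opening in m; "grip_force": force on a finger pad.
Only numpy, scipy, OpenCV 4.12 (cv2) and the standard library are available. Lean on these libraries where they do the work, as an engineer would, in place of code of your own. Each camera call takes 0.05 s, during which the arm holds its last target. There are 200 camera calls.

## Working session

There is one attempt and no reset: what is moved stays moved. The work goes in short steps, Python scripts to look and compute and a tool call to move; the robot and the scene stay as the last step left them, time stands still between calls to the robot, and variables do not carry over. Pictures are saved under pics/ and viewed, at most 14 in all, crops included, and the job is handed in when it is done.

Besides the shell and the picture viewer there is one more tool, called after "Request:" by a JSON object that holds its "fn" and its "kwargs", one argument or row to a line. jog_arm: Moves the arm, as the interface text tells. Shifts and turns lie within -1 to 1; 1 stands for 1 m of shift or pi rad of turn. Its arguments: {"type":"object","properties":{"steps":{"type":"array"},"claw":{"type":"number"}},"required":["steps"]}

```bash
mkdir -p pics; cat > h.py <<'E'
import numpy as np, cv2
from bench import status, capture, ticket, trace, pinpoint
def w(c,p): return (c["extrinsics"]@np.r_[p,1])[:3]
def save(c,n): cv2.imwrite(f"pics/{n}.png",c["img"][:,:,::-1])
def proj(c,P):
    q=np.linalg.inv(c["extrinsics"])@np.r_[P,1]; q=np.array([q[0],-q[1],-q[2]]); u=c["K"]@q; return u[:2]/u[2]
def unproj(c,uv,z):
    d=np.linalg.inv(c["K"])@np.r_[uv,1.]; d=c["extrinsics"][:3,:3]@np.array([d[0],-d[1],-d[2]]); o=c["extrinsics"][:3,3]
    return o+d*(z-o[2])/d[2]
E
python3 - <<'E'
from h import *
s=status.sense();print(s["t"],s["position"],s["tcp_rot"],s["opening"])
for n in("scene","top"):
    c=capture(n);save(c,n+"0");print(n,c["K"].tolist(),c["extrinsics"].round(4).tolist())
    for k in "deck crank_knob crank_hub usb_stick_center mouse_center calculator_center tag_orange_center tag_blue_center tag_green_center tube_orange_center tube_blue_center tube_green_center".split():
        print(k,[(round(d["confidence"],2),w(c,d["xyz"]).round(3).tolist(),proj(c,w(c,d["xyz"])).round().tolist()) for d in pinpoint(n,k)][:5])
E
```

```text
0.0 [ 0.22735224 -0.581274    0.23002354] [-3.08485560e+00 -5.81828721e-01  4.76624468e-04] 0.08534162645862303
scene [[587.8359449081161, 0.0, 319.22388565320114], [0.0, 587.8359449081161, 230.86400991450495], [0.0, 0.0, 1.0]] [[-0.456, 0.6664, -0.5899, -0.2312], [-0.8898, -0.3526, 0.2896, 0.3493], [-0.015, 0.6569, 0.7538, 1.0865], [0.0, 0.0, 0.0, 1.0]]
deck [(0.89, [0.433, 0.326, 0.029], [189.0, 351.0])]
crank_knob []
crank_hub [(0.92, [0.5, 0.155, 0.087], [250.0, 279.0])]
usb_stick_center [(0.51, [0.67, -0.103, 0.003], [322.0, 212.0])]
mouse_center []
calculator_center [(0.69, [0.448, -0.334, 0.009], [450.0, 237.0])]
tag_orange_center [(0.98, [0.435, -0.077, 0.004], [360.0, 283.0])]
tag_blue_center [(0.76, [0.44, 0.009, 0.004], [325.0, 296.0])]
tag_green_center [(0.5, [0.439, -0.189, 0.005], [401.0, 263.0])]
tube_orange_center [(0.84, [0.603, -0.021, 0.005], [305.0, 241.0])]
tube_blue_center [(0.53, [0.529, -0.078, -0.0], [340.0, 255.0])]
tube_green_center [(0.87, [0.542, 0.045, 0.005], [291.0, 269.0])]
top [[532.1534728857835, 0.0, 321.402158916103], [0.0, 532.1534728857835, 240.
[... 361 characters left out ...]
.0])]
crank_hub [(0.9, [0.498, 0.158, 0.084], [249.0, 259.0])]
usb_stick_center [(0.62, [0.669, -0.105, 0.004], [345.0, 203.0])]
mouse_center [(0.69, [0.687, 0.047, 0.016], [292.0, 196.0])]
calculator_center [(0.68, [0.442, -0.335, 0.007], [427.0, 282.0])]
tag_orange_center [(0.94, [0.433, -0.079, 0.004], [336.0, 285.0])]
tag_blue_center [(0.65, [0.439, 0.013, 0.004], [304.0, 283.0]), (0.45, [0.434, -0.08, 0.007], [337.0, 285.0])]
tag_green_center [(0.59, [0.539, -0.444, 0.003], [464.0, 249.0])]
tube_orange_center [(0.58, [0.603, -0.016, 0.008], [314.0, 225.0])]
tube_blue_center [(0.44, [0.528, -0.078, 0.004], [336.0, 252.0])]
tube_green_center [(0.47, [0.541, 0.048, 0.009], [292.0, 247.0])]
```

```bash
python3 - <<'E'
import cv2
i=cv2.imread("pics/top0.png");cv2.imwrite("pics/top0c.png",cv2.resize(i[170:340,130:500],None,fx=2.1,fy=2.1,interpolation=3))
E
```

```text
(no output)
```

View pics/scene0.png

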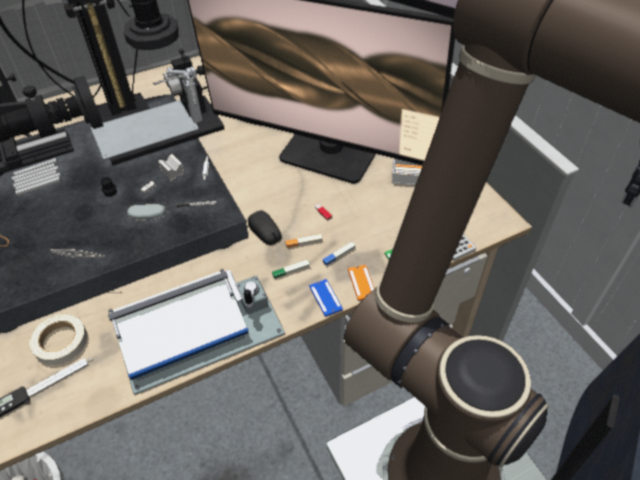

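View pics/top0c.png

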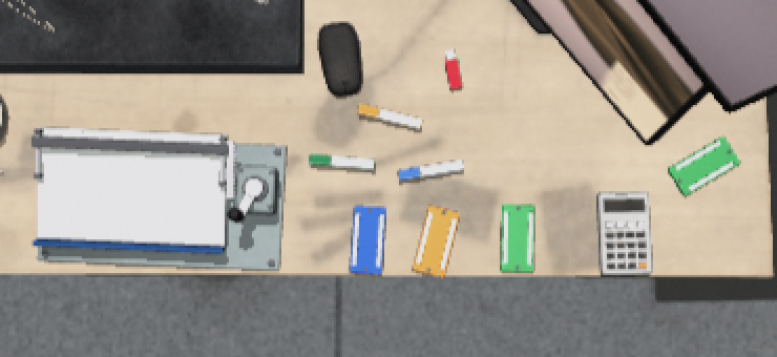

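The scene shows all three tubes, the tags and the crank. The meant green tag is at (0.44, -0.19); its look-alike is on the far right. The crank knob is at the lower left of its hub. Next I'm measuring outlines.

```bash
cat >> h.py <<'E'
def planar(c,m,z):
    ys,xs=np.nonzero(m); return np.array([unproj(c,(x,y),z)[:2] for x,y in zip(xs,ys)])
def rect(P):
    (cx,cy),(a,b),t=cv2.minAreaRect((P*1000).astype(np.float32))
    if a<b: a,b,t=b,a,t+90
    return (round(cx),round(cy)),(round(a),round(b)),round((t+90)%180-90,1)
def hsv(c): return cv2.cvtColor(c["img"],cv2.COLOR_RGB2HSV)
E
python3 - <<'E'
from h import *
for n in("top","scene"):
    c=capture(n)
    for k in "tag_orange_center tag_blue_center tag_green_center tube_orange_center tube_blue_center tube_green_center jaw deck usb_stick_center".split():
        z=.008 if k[:3]=="tag" else .014 if "tube" in k else .05
        for d in trace(n,k)[:3]:
            P=planar(c,d["mask"],z); print(n,k,round(d["confidence"],2),len(P),rect(P))
    H=hsv(c); m=cv2.inRange(H,(100,120,40),(130,255,255))
    N,L,S,C=cv2.connectedComponentsWithStats(m)
    for i in range(1,N):
        if S[i,4]>60: print("blue",S[i].tolist(),rect(planar(c,L==i,.04)))
    m=cv2.inRange(H,(45,100,60),(85,255,255))
    N,L,S,C=cv2.connectedComponentsWithStats(m)
    for i in range(1,N):
        if S[i,4]>100: print("green",S[i].tolist(),rect(planar(c,L==i,.008)))
E
```

```text
top tag_orange_center 0.58 516 ((436, -81), (89, 48), -13.9)
top tag_blue_center 0.92 538 ((436, 9), (94, 48), -6.2)
top tag_green_center 0.97 468 ((442, -191), (86, 43), -2.6)
top tag_green_center 0.76 478 ((539, -445), (88, 45), -59.1)
top tag_green_center 0.29 508 ((437, 10), (89, 45), -2.6)
top tube_orange_center 0.49 165 ((603, -19), (87, 17), 74.8)
top tube_blue_center 0.52 153 ((530, -75), (86, 15), -80.2)
top tube_green_center 0.63 158 ((541, 47), (86, 15), 85.5)
top jaw 0.87 670 ((531, 318), (274, 73), 87.6)
top deck 0.69 5274 ((499, 319), (274, 159), 87.9)
top usb_stick_center 0.37 523 ((433, -81), (90, 44), -14.1)
blue [297, 269, 17, 31, 312] ((434, 8), (85, 39), -3.6)
blue [146, 284, 91, 7, 270] ((424, 323), (249, 8), 87.8)
green [449, 236, 33, 27, 302] ((537, -444), (88, 41), -59.3)
green [368, 268, 16, 31, 313] ((439, -190), (85, 42), -0.6)
scene tag_orange_center 0.94 594 ((433, -81), (92, 46), -14.0)
scene tag_blue_center 0.91 724 ((434, 11), (93, 46), -4.5)
scene tag_green_center 0.67 276 ((542, 46), (88, 23), 85.2)
scene tag_green_center 0.36 36 ((476, -176), (23, 13), -45.9)
scene tube_orange_center 0.7 262 ((599, -16), (87, 25), 74.6)
scene tube_blue_center 0.61 274 ((525, -75), (93, 22), -78.6)
scene tube_green_center 0.8 320 ((536, 47), (90, 24), 85.4)
scene jaw 0.79 1025 ((567, 304), (275, 82), 72.6)
scene deck 0.57 8852 ((494, 317), (268, 180), 86.8)
scene usb_stick_center 0.62 118 ((631, -86), (52, 19), 8.4)
blue [324, 255, 11, 9, 62] ((502, -33), (27, 16), -80.3)
blue [310, 280, 32, 36, 414] ((414, 22), (86, 40), -3.8)
blue [129, 329, 119, 50, 607] ((420, 325), (246, 12), 88.0)
```

```bash
python3 - <<'E'
import cv2
i=cv2.imread("pics/scene0.png");cv2.imwrite("pics/s0c.png",cv2.resize(i[210:400,90:390],None,fx=2.6,fy=2.6,interpolation=3))
E
```

```text
(no output)
```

View pics/s0c.png

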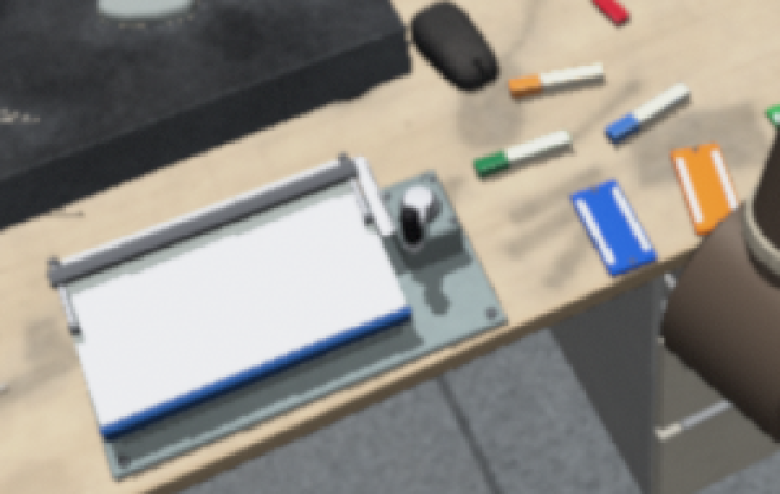

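Request:
{"fn": "jog_arm", "kwargs": {
  "steps": [
    [0.3406, -0.2865, 0.1, 0.127],
    [0.3406, -0.2865, 0.1, 0.127],
    [0.3406, -0.2865, 0.1, 0.127],
    [0.3406, -0.2865, 0.1, 0.127],
    [0.3406, -0.2865, 0.1, 0.127],
    [0.3406, -0.2865, 0.1, 0.127],
    [0.3406, -0.2865, 0.1, 0.127],
    [0.3406, -0.2865, 0.1, 0.127],
    [0.3406, -0.2865, 0.1, 0.127],
    [0.3406, -0.2865, 0.1, 0.127],
    [0.3406, -0.2865, 0.1, 0.127],
    [0.3406, -0.2865, 0.1, 0.127]
  ],
  "claw": 1
}}

```text
t: 3.3
position: [0.4415, -0.1852, 0.1298]
tcp_rot: [-3.138, 0.032, 0.002]
contact_force: [-1.0, -0.4, -1.4]
opening: 0.0853
grip_force: 0.0
```

Request:
{"fn": "jog_arm", "kwargs": {
  "steps": [
    [-0.001, 0.004, 0.04, 0],
    [-0.001, 0.004, 0.08, 0],
    [-0.001, 0.004, 0.11, 0],
    [-0.001, 0.004, 0.12, 0],
    [-0.001, 0.004, 0.124, 0],
    [-0.001, 0.004, 0.127, 0],
    [-0.001, 0.004, 0.127, 0],
    [-0.001, 0.004, 0.127, 0]
  ],
  "claw": 0.5
}}

```text
t: 3.97
position: [0.441, -0.1963, 0.006]
tcp_rot: [3.14, -0.042, 0.005]
contact_force: [0.3, 0.4, -0.5]
opening: 0.0637
grip_force: 0.0
```

```bash
python3 - <<'E'
from h import *
s=status.sense();print(s["position"],s["contact_force"],s["opening"])
c=capture("top");i=c["img"][250:330,330:450,::-1];j=c["img"]
c2=capture("scene");k=c2["img"][180:340,330:530,::-1]
a=cv2.resize(i,(600,400),interpolation=3);cv2.imwrite("pics/g1.png",a)
E
```

```text
[ 0.44099857 -0.19630887  0.00596734] [ 0.30143538  0.3637368  -0.53636642] 0.06373307115993151
```

View pics/g1.png

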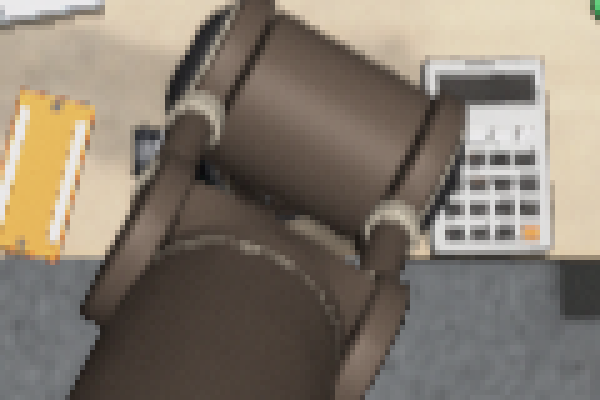

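The top view shows the wrist over the green tag, hiding it, with the orange tag clear to its left. I'm correcting y and closing.

Request:
{"fn": "jog_arm", "kwargs": {
  "steps": [
    [-0.001, -0.006, 0, 0],
    [-0.001, -0.006, 0.003, 0],
    [-0.001, -0.006, 0.005, 0],
    [-0.001, -0.006, 0.006, 0],
    [-0.001, -0.006, 0.006, 0]
  ]
}}

```text
t: 4.48
position: [0.4383, -0.1889, -0.002]
tcp_rot: [-3.141, 0.041, 0.001]
contact_force: [0.0, -0.6, -0.0]
opening: 0.064
grip_force: 0.0
```

Request:
{"fn": "jog_arm", "kwargs": {
  "steps": [
    [0, 0, 0, 0],
    [0, 0, 0, 0],
    [0, 0, 0, 0],
    [0, 0, 0, 0],
    [0, 0, 0, 0],
    [0, 0, 0, 0]
  ],
  "claw": -0.5
}}

```text
t: 4.98
position: [0.4389, -0.1894, -0.0014]
tcp_rot: [3.141, -0.041, 0.001]
contact_force: [-1.0, 0.2, 4.9]
opening: 0.0419
grip_force: 61.2
```

Request:
{"fn": "jog_arm", "kwargs": {
  "steps": [
    [0, 0, -0.04, 0],
    [0, 0, -0.08, 0],
    [0, 0, -0.12, 0],
    [0, -0.03, -0.14, 0],
    [0.005, -0.07, -0.14, 0],
    [0.01, -0.11, -0.14, 0.0035],
    [0.015, -0.15, -0.14, 0.0035],
    [0.018, -0.19, -0.14, 0.0035],
    [0.02, -0.23, -0.14, 0.0035],
    [0.025, -0.27, -0.14, 0.0035],
    [0.027, -0.31, -0.14, 0.0035],
    [0.027, -0.35, -0.14, 0.0035]
  ]
}}

```text
t: 5.98
position: [0.4744, 0.162, 0.1379]
tcp_rot: [3.141, -0.058, 0.0]
contact_force: [0.0, -0.1, 0.2]
opening: 0.042
grip_force: 61.2
```

Request:
{"fn": "jog_arm", "kwargs": {
  "steps": [
    [0, -0.04, 0, 0],
    [0, -0.07, 0, 0],
    [0, -0.088, 0, 0],
    [0, -0.0924, 0, 0],
    [0, -0.0924, 0.02, 0],
    [0, -0.0924, 0.04, 0],
    [0, -0.0924, 0.05, 0],
    [0, -0.0924, 0.05, 0],
    [0, -0.0924, 0.05, 0]
  ]
}}

```text
t: 6.73
position: [0.4773, 0.2513, 0.0874]
tcp_rot: [3.14, -0.06, -0.004]
contact_force: [0.2, -0.6, -0.1]
opening: 0.0418
grip_force: 61.2
```

```bash
python3 - <<'E'
from h import *
c=capture("scene");cv2.imwrite("pics/s1.png",cv2.resize(c["img"][190:410,80:340,::-1],None,fx=2.7,fy=2.7,interpolation=3))
for k in("deck","tag_green_center","crank_knob","crank_hub"): print(k,[(round(d["confidence"],2),w(c,d["xyz"]).round(3).tolist()) for d in pinpoint("scene",k)][:3])
E
```

```text
deck [(0.8, [0.431, 0.325, 0.027])]
tag_green_center [(0.79, [0.535, -0.443, 0.005]), (0.72, [0.48, 0.254, 0.092])]
crank_knob [(0.54, [0.462, 0.174, 0.083])]
crank_hub [(0.66, [0.499, 0.159, 0.085])]
```

View pics/s1.png

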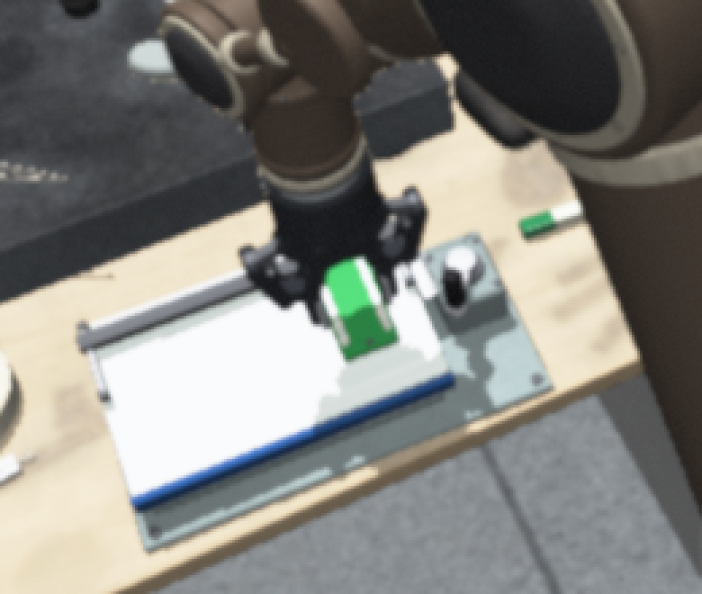

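The green tag is held level above the right part of the deck, and the backstop and crank are clear of the gripper. Lowering.

Request:
{"fn": "jog_arm", "kwargs": {
  "steps": [
    [0, 0, 0.015, 0],
    [0, 0, 0.026, 0],
    [0, 0, 0.032, 0],
    [0, 0, 0.035, 0],
    [0, 0, 0.035, 0]
  ]
}}

```text
t: 7.4
position: [0.4773, 0.252, 0.0523]
tcp_rot: [3.14, -0.058, -0.003]
contact_force: [-0.6, 0.1, 0.4]
opening: 0.0424
grip_force: 61.2
```

Request:
{"fn": "jog_arm", "kwargs": {
  "steps": [
    [0, 0, 0.002, 0],
    [0, 0, 0.004, 0],
    [0, 0, 0.006, 0],
    [0, 0, 0.006, 0]
  ]
}}

```text
t: 7.73
position: [0.4787, 0.2527, 0.0484]
tcp_rot: [-3.141, 0.058, -0.001]
contact_force: [-3.2, -0.6, 7.7]
opening: 0.0419
grip_force: 62.1
```

Request:
{"fn": "jog_arm", "kwargs": {
  "steps": [
    [0, 0, 0.002, 0],
    [0, 0, 0.004, 0],
    [0, 0, 0.006, 0],
    [0, 0, 0.006, 0]
  ]
}}

```text
t: 8.07
position: [0.4778, 0.2528, 0.0427]
tcp_rot: [-3.141, 0.058, 0.001]
contact_force: [-4.8, -0.9, 9.6]
opening: 0.0418
grip_force: 63.4
```

Request:
{"fn": "jog_arm", "kwargs": {
  "steps": [
    [0, 0, 0.002, 0],
    [0, 0, 0.003, 0],
    [0, 0, 0.003, 0]
  ]
}}

```text
t: 8.32
position: [0.4775, 0.2528, 0.0396]
tcp_rot: [-3.141, 0.058, 0.002]
contact_force: [-5.4, 0.4, 9.2]
opening: 0.042
grip_force: 63.9
```

Request:
{"fn": "jog_arm", "kwargs": {
  "steps": [
    [0, 0, -0.001, 0],
    [0, 0, -0.001, 0],
    [0, 0, -0.001, 0],
    [0, 0, -0.03, 0],
    [0, 0, -0.06, 0],
    [0, 0, -0.1, 0]
  ],
  "claw": 0.25
}}

```text
t: 8.82
position: [0.4759, 0.2512, 0.1365]
tcp_rot: [3.138, -0.059, -0.009]
contact_force: [0.0, 1.4, -0.5]
opening: 0.0533
grip_force: 0.0
```

Request:
{"fn": "jog_arm", "kwargs": {
  "steps": [
    [0, 0.04, 0, 0.033],
    [-0.005, 0.08, 0, 0.066],
    [-0.01, 0.12, 0, 0.066],
    [-0.015, 0.16, 0, 0.066],
    [-0.02, 0.2, 0, 0.066],
    [-0.025, 0.24, 0, 0.066],
    [-0.0294, 0.28, 0, 0.066],
    [-0.0294, 0.31, 0, 0.066],
    [-0.0294, 0.328, 0.02, 0.066],
    [-0.0294, 0.3327, 0.05, 0.066],
    [-0.0294, 0.3327, 0.07, 0.066],
    [-0.0294, 0.3327, 0.07, 0.066]
  ],
  "claw": 0.6
}}

```text
t: 9.82
position: [0.4325, -0.0788, 0.0647]
tcp_rot: [-3.117, 0.386, 0.013]
contact_force: [-1.0, 0.4, -0.2]
opening: 0.0683
grip_force: 0.0
```

```bash
python3 - <<'E'
from h import *
O=np.array([.432,.325,.026]);a=np.radians(15);p=-.037
X=np.array([np.cos(a)*np.cos(p),np.cos(a)*np.sin(p),np.sin(a)]);Y=np.array([-np.sin(p),np.cos(p),0]);Z=np.cross(X,Y)
for n in("scene","top"):
  c=capture(n)
  for k in("deck","tag_green_center","tag_orange_center"): print(n,k,[(round(d["confidence"],2),w(c,d["xyz"]).round(3).tolist(),(np.array([X,Y,Z])@(w(c,d["xyz"])-O)).round(3).tolist()) for d in pinpoint(n,k)][:3])
  for d in trace(n,"tag_green_center")[:3]: print(rect(planar(c,d["mask"],.047)))
E
```

```text
scene deck [(0.95, [0.432, 0.325, 0.027], [-0.0, 0.0, 0.001])]
scene tag_green_center [(0.97, [0.48, 0.255, 0.047], [0.054, -0.069, 0.007]), (0.9, [0.534, -0.444, 0.005], [0.121, -0.764, -0.054])]
scene tag_orange_center []
((508, -415), (90, 41), -58.0)
((480, 252), (102, 43), -3.2)
top deck [(0.85, [0.43, 0.326, 0.026], [-0.002, 0.001, 0.001])]
top tag_green_center [(0.74, [0.48, 0.253, 0.041], [0.052, -0.07, 0.001]), (0.57, [0.537, -0.446, 0.001], [0.122, -0.767, -0.059])]
top tag_orange_center [(0.49, [0.433, -0.081, 0.006], [0.01, -0.406, -0.024])]
((534, -434), (90, 44), -57.3)
((482, 251), (90, 44), 1.7)
((529, -87), (58, 13), -80.9)
```

Request:
{"fn": "jog_arm", "kwargs": {
  "steps": [
    [0, 0, 0.03, 0],
    [0, 0, 0.05, 0],
    [0, 0, 0.06, 0],
    [0, 0, 0.064, 0],
    [0, 0, 0.066, 0],
    [0, 0, 0.066, 0]
  ],
  "claw": 0.5
}}

```text
t: 10.82
position: [0.4367, -0.0791, 0.0025]
tcp_rot: [3.118, -0.383, 0.001]
contact_force: [-0.2, -1.1, 0.2]
opening: 0.0642
grip_force: 0.0
```

Request:
{"fn": "jog_arm", "kwargs": {
  "steps": [
    [0, 0, 0, 0],
    [0, 0, 0, 0],
    [0, 0, 0, 0],
    [0, 0, 0, 0],
    [0, 0, 0, 0],
    [0, 0, 0, 0]
  ],
  "claw": -0.5
}}

```text
t: 11.32
position: [0.4375, -0.0794, 0.0038]
tcp_rot: [3.118, -0.383, 0.003]
contact_force: [-2.0, 0.1, 4.9]
opening: 0.041
grip_force: 59.7
```

Request:
{"fn": "jog_arm", "kwargs": {
  "steps": [
    [0, 0, -0.03, 0],
    [0, 0, -0.07, 0],
    [0, 0, -0.11, 0],
    [-0.005, -0.04, -0.13, 0],
    [-0.01, -0.08, -0.13, 0],
    [-0.016, -0.12, -0.13, -0.02],
    [-0.022, -0.16, -0.13, -0.04],
    [-0.028, -0.2, -0.13, -0.066],
    [-0.033, -0.24, -0.13, -0.066],
    [-0.038, -0.28, -0.13, -0.066],
    [-0.044, -0.32, -0.13, -0.066],
    [-0.05, -0.36, -0.13, -0.066]
  ]
}}

```text
t: 12.32
position: [0.475, 0.2846, 0.1332]
tcp_rot: [-3.14, 0.058, -0.002]
contact_force: [1.0, -0.6, 0.4]
opening: 0.0409
grip_force: 60.7
```

```bash
python3 - <<'E'
from h import *
s=status.sense();print(s["position"],s["tcp_rot"],s["opening"])
for n in("scene","top"):
  c=capture(n); print([(round(d["confidence"],2),w(c,d["xyz"]).round(3).tolist()) for d in pinpoint(n,"tag_orange_center")][:3])
E
```

```text
[0.47503425 0.28461534 0.13320956] [-3.14045261e+00  5.77473381e-02 -2.27534381e-03] 0.04085667582009419
[(0.69, [0.472, 0.282, 0.134])]
[]
```

Request:
{"fn": "jog_arm", "kwargs": {
  "steps": [
    [0.0036, -0.025, 0, 0],
    [0.0036, -0.0377, 0.01, 0],
    [0.0036, -0.0377, 0.04, 0],
    [0.0036, -0.0377, 0.06, 0],
    [0.0036, -0.0377, 0.07, 0],
    [0.0036, -0.0377, 0.073, 0],
    [0.0036, -0.0377, 0.073, 0]
  ]
}}

```text
t: 13.1
position: [0.4795, 0.3183, 0.0586]
tcp_rot: [3.14, -0.061, -0.003]
contact_force: [0.1, 0.1, -0.5]
opening: 0.0406
grip_force: 60.8
```

Request:
{"fn": "jog_arm", "kwargs": {
  "steps": [
    [0, 0, 0.003, 0],
    [0, 0, 0.005, 0],
    [0, 0, 0.007, 0],
    [0, 0, 0.009, 0],
    [0, 0, 0.011, 0],
    [0, 0, 0.013, 0],
    [0, 0, 0.015, 0],
    [0, 0, 0.015, 0]
  ]
}}

```text
t: 13.77
position: [0.4804, 0.3203, 0.0457]
tcp_rot: [-3.141, 0.058, -0.001]
contact_force: [-2.2, -1.9, 9.0]
opening: 0.0405
grip_force: 60.1
```

Release, rise, and go to the blue tag.

Request:
{"fn": "jog_arm", "kwargs": {
  "steps": [
    [0, 0, 0.002, 0],
    [0, 0, 0.003, 0],
    [0, 0, 0.003, 0]
  ]
}}

```text
t: 14.02
position: [0.48, 0.3204, 0.0432]
tcp_rot: [-3.141, 0.059, 0.0]
contact_force: [-4.0, -2.0, 10.9]
opening: 0.041
grip_force: 61.3
```

Request:
{"fn": "jog_arm", "kwargs": {
  "steps": [
    [0, 0, -0.001, 0],
    [0, 0, -0.001, 0],
    [0, 0, -0.001, 0],
    [0, 0, -0.03, 0],
    [0, 0, -0.06, 0],
    [0, 0, -0.095, 0],
    [0, 0, -0.095, 0]
  ],
  "claw": 0.25
}}

```text
t: 14.6
position: [0.4849, 0.3227, 0.1433]
tcp_rot: [-3.134, 0.058, -0.018]
contact_force: [2.7, 0.8, 1.0]
opening: 0.0532
grip_force: 0.0
```

Request:
{"fn": "jog_arm", "kwargs": {
  "steps": [
    [0, 0.04, 0, 0.013],
    [-0.005, 0.08, 0, 0.013],
    [-0.01, 0.12, 0, 0.013],
    [-0.015, 0.16, 0, 0.013],
    [-0.02, 0.2, 0, 0.013],
    [-0.025, 0.24, 0, 0.013],
    [-0.0335, 0.28, 0, 0.013],
    [-0.0335, 0.305, 0.02, 0.013],
    [-0.0335, 0.3117, 0.05, 0.013],
    [-0.0335, 0.3117, 0.08, 0.013],
    [-0.0335, 0.3117, 0.09, 0.013],
    [-0.0335, 0.3117, 0.09, 0.013]
  ],
  "claw": 0.6
}}

```text
t: 15.6
position: [0.4319, 0.0097, 0.0437]
tcp_rot: [-3.139, 0.123, 0.011]
contact_force: [-0.2, -0.4, 0.6]
opening: 0.0687
grip_force: 0.0
```

```bash
cat >> h.py <<'E'
O=np.array([.432,.325,.026]);a=np.radians(15);p=-.037
X=np.array([np.cos(a)*np.cos(p),np.cos(a)*np.sin(p),np.sin(a)]);Y=np.array([-np.sin(p),np.cos(p),0]);Z=np.cross(X,Y)
def rep(ks,ns=("scene","top")):
  for n in ns:
    c=capture(n)
    for k in ks: print(n,k,[(round(d["confidence"],2),w(c,d["xyz"]).round(3).tolist(),(np.array([X,Y,Z])@(w(c,d["xyz"])-O)).round(3).tolist()) for d in pinpoint(n,k)][:3])
E
python3 - <<'E'
from h import *
rep(["tag_green_center","tag_orange_center"])
s=status.sense();print(s["position"],s["tcp_rot"])
E
```

```text
scene tag_green_center [(0.55, [0.463, 0.173, 0.083], [0.05, -0.151, 0.046])]
scene tag_orange_center [(0.77, [0.479, 0.321, 0.044], [0.05, -0.002, 0.005]), (0.48, [0.448, -0.333, 0.009], [0.034, -0.657, -0.027])]
top tag_green_center [(0.68, [0.48, 0.25, 0.04], [0.053, -0.073, -0.0]), (0.57, [0.533, -0.445, -0.0], [0.118, -0.766, -0.059])]
top tag_orange_center [(0.62, [0.479, 0.317, 0.045], [0.05, -0.006, 0.006]), (0.57, [0.529, -0.072, 0.008], [0.103, -0.393, -0.047])]
[0.43664581 0.00998258 0.04778476] [ 3.13912891 -0.12090502  0.00545782]
```

Request:
{"fn": "jog_arm", "kwargs": {
  "steps": [
    [-0.001, 0, 0.02, 0],
    [-0.001, 0, 0.036, 0],
    [-0.001, 0, 0.044, 0],
    [-0.001, 0, 0.047, 0],
    [-0.001, 0, 0.048, 0],
    [-0.001, 0, 0.048, 0],
    [-0.001, 0, 0.048, 0]
  ],
  "claw": 0.5
}}

```text
t: 16.48
position: [0.4348, 0.0097, -0.001]
tcp_rot: [3.139, -0.122, 0.003]
contact_force: [1.2, -0.7, -0.2]
opening: 0.0643
grip_force: 0.0
```

Request:
{"fn": "jog_arm", "kwargs": {
  "steps": [
    [0, 0, 0, 0],
    [0, 0, 0, 0],
    [0, 0, 0, 0],
    [0, 0, 0, 0],
    [0, 0, 0, 0],
    [0, 0, 0, 0]
  ],
  "claw": -0.5
}}

```text
t: 16.98
position: [0.4348, 0.0097, -0.0007]
tcp_rot: [-3.139, 0.122, -0.002]
contact_force: [-1.0, -0.7, 5.1]
opening: 0.042
grip_force: 60.5
```

Request:
{"fn": "jog_arm", "kwargs": {
  "steps": [
    [0, 0, -0.04, 0],
    [0, 0, -0.08, 0],
    [0, 0, -0.12, 0],
    [0, -0.03, -0.135, 0],
    [0.005, -0.07, -0.135, -0.013],
    [0.01, -0.11, -0.135, -0.013],
    [0.0153, -0.15, -0.135, -0.013],
    [0.0153, -0.19, -0.135, -0.013],
    [0.0153, -0.23, -0.135, -0.013],
    [0.0153, -0.27, -0.135, -0.013],
    [0.0153, -0.31, -0.135, -0.013],
    [0.0153, -0.35, -0.135, -0.013]
  ]
}}

```text
t: 17.98
position: [0.476, 0.3594, 0.1334]
tcp_rot: [3.141, -0.058, 0.0]
contact_force: [1.6, 0.3, -1.1]
opening: 0.0417
grip_force: 61.5
```

Request:
{"fn": "jog_arm", "kwargs": {
  "steps": [
    [0, -0.025, 0, 0],
    [0, -0.0364, 0.01, 0],
    [0, -0.0364, 0.04, 0],
    [0, -0.0364, 0.06, 0],
    [0, -0.0364, 0.07, 0],
    [0, -0.0364, 0.075, 0],
    [0, -0.0364, 0.075, 0]
  ]
}}

```text
t: 18.57
position: [0.4771, 0.3931, 0.0571]
tcp_rot: [3.14, -0.059, -0.003]
contact_force: [-0.6, -0.4, -0.8]
opening: 0.0425
grip_force: 61.5
```

Request:
{"fn": "jog_arm", "kwargs": {
  "steps": [
    [0.002, 0, 0.003, 0],
    [0.002, 0, 0.006, 0],
    [0.002, 0, 0.008, 0],
    [0.002, 0, 0.01, 0],
    [0.002, 0, 0.012, 0],
    [0.002, 0, 0.014, 0],
    [0.002, 0, 0.016, 0],
    [0.002, 0, 0.017, 0],
    [0.002, 0, 0.017, 0]
  ]
}}

```text
t: 19.32
position: [0.4801, 0.3946, 0.0436]
tcp_rot: [-3.14, 0.058, -0.001]
contact_force: [-4.4, -0.6, 9.6]
opening: 0.042
grip_force: 63.9
```

Request:
{"fn": "jog_arm", "kwargs": {
  "steps": [
    [0, 0, -0.001, 0],
    [0, 0, -0.001, 0],
    [0, 0, -0.001, 0],
    [0, 0, -0.03, 0],
    [0, 0, -0.06, 0],
    [0, 0, -0.095, 0],
    [0, 0, -0.095, 0],
    [0, 0, -0.095, 0]
  ],
  "claw": 0.25
}}

```text
t: 19.98
position: [0.482, 0.3952, 0.1394]
tcp_rot: [-3.137, 0.058, -0.008]
contact_force: [-0.2, -0.5, 0.5]
opening: 0.0532
grip_force: 0.0
```

Request:
{"fn": "jog_arm", "kwargs": {
  "steps": [
    [0.006, 0.029, 0, -0.039],
    [0.012, 0.058, 0, -0.078],
    [0.018, 0.087, 0, -0.117],
    [0.024, 0.115, 0, -0.156],
    [0.03, 0.144, 0, -0.195],
    [0.036, 0.173, 0, -0.234],
    [0.042, 0.202, 0, -0.273],
    [0.048, 0.231, 0, -0.312],
    [0.054, 0.26, 0, -0.351],
    [0.06, 0.288, 0, -0.39],
    [0.066, 0.317, 0, -0.43],
    [0.0719, 0.3458, 0, -0.468]
  ],
  "claw": 0
}}

```text
t: 20.98
position: [0.5373, 0.044, 0.1343]
tcp_rot: [-2.361, -2.069, 0.004]
contact_force: [0.2, -0.5, 0.6]
opening: 0.0425
grip_force: 0.0
```

```bash
cat >> h.py <<'E'
def tubes(ks):
  for n in("scene","top"):
    c=capture(n)
    for k in ks:
      for d in trace(n,k)[:1]: print(n,k,round(d["confidence"],2),rect(planar(c,d["mask"],.014)))
E
python3 - <<'E'
from h import *
s=status.sense();print(s["position"],s["tcp_rot"],s["joint_positions"])
rep(["tag_blue_center","tag_orange_center","tag_green_center","tube_green_center","tube_orange_center","tube_blue_center"])
tubes(["tube_green_center","tube_orange_center","tube_blue_center"])
E
```

```text
[0.53732699 0.04404298 0.13434898] [-2.36102693 -2.06896214  0.00420881] [ 1.02417447e-03  2.62709090e-01  1.90961252e+00 -2.80576397e-05
  9.72812805e-01  1.32707480e-01]
scene tag_blue_center [(0.66, [0.488, 0.392, 0.043], [0.056, 0.069, 0.002])]
scene tag_orange_center [(0.84, [0.475, 0.319, 0.045], [0.047, -0.005, 0.007])]
scene tag_green_center [(0.82, [0.536, -0.441, 0.004], [0.122, -0.761, -0.056]), (0.69, [0.48, 0.257, 0.047], [0.054, -0.066, 0.007]), (0.61, [0.484, 0.392, 0.041], [0.052, 0.069, 0.001])]
scene tube_green_center [(0.63, [0.541, 0.044, 0.006], [0.111, -0.277, -0.05])]
scene tube_orange_center [(0.66, [0.602, -0.023, 0.006], [0.171, -0.341, -0.066])]
scene tube_blue_center []
top tag_blue_center [(0.69, [0.48, 0.398, 0.045], [0.049, 0.074, 0.006])]
top tag_orange_center [(0.8, [0.483, 0.32, 0.041], [0.053, -0.003, 0.002]), (0.48, [0.482, 0.395, 0.044], [0.051, 0.072, 0.005])]
top tag_green_center [(0.91, [0.481, 0.254, 0.04], [0.054, -0.069, 0.0]), (0.68, [0.536, -0.445, 0.001], [0.121, -0.766, -0.058])]
top tube_green_center [(0.74, [0.528, -0.076, 0.004], [0.102, -0.397, -0.05])]
top tube_orange_center [(0.55, [0.609, -0.016, 0.009], [0.179, -0.334, -0.065])]
top tube_blue_center [(0.62, [0.527, -0.075, 0.005], [0.101, -0.396, -0.049])]
scene tube_green_center 0.85 ((537, 47), (90, 24), 85.2)
scene tube_orange_center 0.76 ((600, -6), (68, 20), 79.3)
top tube_green_center 0.43 ((487, 402), (92, 45), 2.7)
top tube_orange_center 0.58 ((599, -36), (51, 15), 76.0)
top tube_blue_center 0.68 ((531, -74), (91, 20), -78.4)
```

Request:
{"fn": "jog_arm", "kwargs": {
  "steps": [
    [0.003, 0.003, 0.03, -0.016],
    [0.003, 0.003, 0.07, -0.016],
    [0.003, 0.003, 0.1, -0.016],
    [0.003, 0.003, 0.12, -0.016],
    [0.003, 0.003, 0.127, -0.016],
    [0.003, 0.003, 0.13, -0.016],
    [0.003, 0.003, 0.13, -0.016],
    [0.003, 0.003, 0.13, -0.016]
  ]
}}

```text
t: 22.75
position: [0.5438, 0.0481, 0.0077]
tcp_rot: [2.315, 2.121, 0.003]
contact_force: [0.6, 0.7, 0.5]
opening: 0.043
grip_force: 0.0
```

Request:
{"fn": "jog_arm", "kwargs": {
  "steps": [
    [0, 0, 0, 0],
    [0, 0, 0, 0],
    [0, 0, 0, 0],
    [0, 0, 0, 0],
    [0, 0, 0, 0],
    [0, 0, 0, 0]
  ],
  "claw": -0.95
}}

```text
t: 23.25
position: [0.5438, 0.0482, 0.0081]
tcp_rot: [2.315, 2.121, 0.004]
contact_force: [-0.5, -0.1, 5.9]
opening: 0.0122
grip_force: 59.2
```

Request:
{"fn": "jog_arm", "kwargs": {
  "steps": [
    [0, 0, -0.03, 0],
    [0, 0, -0.07, 0],
    [0, 0, -0.11, 0.02],
    [0.01, 0, -0.14, 0.06],
    [0.03, -0.01, -0.14, 0.099],
    [0.06, -0.02, -0.14, 0.138],
    [0.09, -0.03, -0.14, 0.177],
    [0.12, -0.04, -0.14, 0.216],
    [0.15, -0.055, -0.14, 0.255],
    [0.18, -0.07, -0.14, 0.294],
    [0.1983, -0.0856, -0.14, 0.333],
    [0.1983, -0.0856, -0.14, 0.372]
  ]
}}

```text
t: 24.25
position: [0.4715, 0.2566, 0.1464]
tcp_rot: [-3.102, -0.488, 0.002]
contact_force: [0.5, -1.0, -0.3]
opening: 0.0119
grip_force: 58.7
```

Request:
{"fn": "jog_arm", "kwargs": {
  "steps": [
    [0, 0, 0, 0.039],
    [0, 0, 0, 0.078],
    [0, 0, 0, 0.112],
    [0, 0, 0, 0.112],
    [0, 0, 0, 0.112]
  ]
}}

```text
t: 24.67
position: [0.4741, 0.2531, 0.1464]
tcp_rot: [-3.141, 0.054, -0.0]
contact_force: [-1.4, -0.1, -1.1]
opening: 0.0123
grip_force: 58.7
```

```bash
python3 - <<'E'
from h import *
c=capture("scene")
print([(round(d["confidence"],2),w(c,d["xyz"]).round(3).tolist()) for d in pinpoint("scene","tube_green_center")][:3])
for d in trace("scene","tube_green_center")[:2]: print(rect(planar(c,d["mask"],.14)))
cv2.imwrite("pics/s2.png",cv2.resize(c["img"][190:410,80:340,::-1],None,fx=2.7,fy=2.7,interpolation=3))
E
```

```text
[(0.5, [0.472, 0.252, 0.146])]
((476, 252), (97, 14), -2.6)
```

View pics/s2.png

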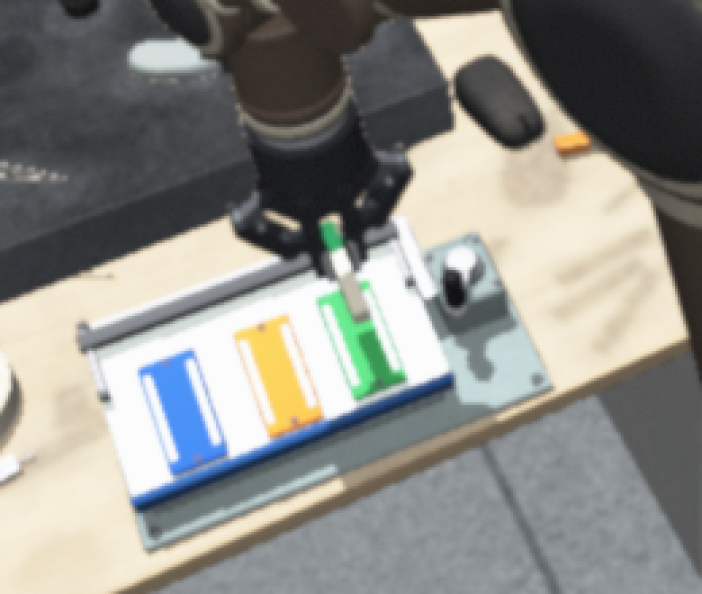

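The picture shows the three tags flat against the lower part of the deck. The green tube is held lengthwise above the green tag. Lowering.

Request:
{"fn": "jog_arm", "kwargs": {
  "steps": [
    [0.002, 0, 0.03, 0],
    [0.002, 0, 0.055, 0],
    [0.002, 0, 0.068, 0],
    [0.002, 0, 0.075, 0],
    [0.002, 0, 0.078, 0],
    [0.002, 0, 0.08, 0],
    [0.002, 0, 0.08, 0]
  ]
}}

```text
t: 25.4
position: [0.4769, 0.2533, 0.0668]
tcp_rot: [-3.141, 0.058, -0.002]
contact_force: [-0.4, 0.3, 0.6]
opening: 0.0122
grip_force: 58.7
```

Request:
{"fn": "jog_arm", "kwargs": {
  "steps": [
    [0, 0, 0.002, 0],
    [0, 0, 0.004, 0],
    [0, 0, 0.006, 0],
    [0, 0, 0.008, 0],
    [0, 0, 0.01, 0],
    [0, 0, 0.011, 0],
    [0, 0, 0.011, 0]
  ]
}}

```text
t: 25.98
position: [0.4753, 0.2536, 0.0573]
tcp_rot: [-3.141, 0.059, 0.003]
contact_force: [-7.7, -1.1, 12.0]
opening: 0.0122
grip_force: 63.4
```

Request:
{"fn": "jog_arm", "kwargs": {
  "steps": [
    [0, 0, 0.001, 0],
    [0, 0, 0.001, 0],
    [0, 0, 0.001, 0],
    [0, 0, 0.001, 0],
    [0, 0, -0.03, 0],
    [0, 0, -0.06, 0],
    [0, 0, -0.09, 0],
    [0, 0, -0.09, 0]
  ],
  "claw": -0.2
}}

```text
t: 26.65
position: [0.4811, 0.2551, 0.1517]
tcp_rot: [-3.136, 0.058, -0.018]
contact_force: [0.7, 1.7, 0.7]
opening: 0.0342
grip_force: 0.0
```

Request:
{"fn": "jog_arm", "kwargs": {
  "steps": [
    [0.006, 0.028, 0, -0.039],
    [0.012, 0.056, 0, -0.078],
    [0.018, 0.084, 0, -0.117],
    [0.024, 0.112, 0, -0.156],
    [0.03, 0.14, 0, -0.195],
    [0.036, 0.168, 0, -0.234],
    [0.042, 0.196, 0, -0.273],
    [0.048, 0.224, 0, -0.312],
    [0.054, 0.252, 0, -0.351],
    [0.06, 0.28, 0, -0.39],
    [0.064, 0.308, 0, -0.43],
    [0.0647, 0.3266, 0, -0.468]
  ]
}}

```text
t: 27.65
position: [0.5294, -0.0784, 0.1451]
tcp_rot: [2.363, 2.068, 0.0]
contact_force: [-0.4, -0.7, 0.1]
opening: 0.0344
grip_force: 0.0
```

Request:
{"fn": "jog_arm", "kwargs": {
  "steps": [
    [0, 0, 0.03, -0.039],
    [0, 0, 0.05, -0.078],
    [0, 0, 0.07, -0.104],
    [0, 0, 0.08, -0.104],
    [0, 0, 0.08, -0.104],
    [0, 0, 0.08, -0.104]
  ],
  "claw": 0.1
}}

```text
t: 28.15
position: [0.5285, -0.0756, 0.0648]
tcp_rot: [-2.003, -2.419, 0.001]
contact_force: [-0.3, -0.1, 0.5]
opening: 0.0469
grip_force: 0.0
```

```bash
python3 - <<'E'
from h import *
s=status.sense();print(s["position"],s["tcp_rot"])
rep(["tag_green_center","tube_green_center","tube_orange_center","tube_blue_center"])
tubes(["tube_green_center","tube_orange_center","tube_blue_center"])
E
```

```text
[ 0.5284648  -0.07563092  0.06480575] [-2.00328441e+00 -2.41859725e+00  9.37839292e-04]
scene tag_green_center [(0.77, [0.536, -0.442, 0.007], [0.123, -0.762, -0.053]), (0.59, [0.478, 0.257, 0.046], [0.052, -0.067, 0.007])]
scene tube_green_center [(0.7, [0.474, 0.253, 0.053], [0.05, -0.07, 0.014])]
scene tube_orange_center [(0.8, [0.601, -0.021, 0.005], [0.17, -0.34, -0.067])]
scene tube_blue_center []
top tag_green_center [(0.61, [0.482, 0.252, 0.043], [0.055, -0.071, 0.003]), (0.56, [0.539, -0.443, -0.003], [0.123, -0.763, -0.063])]
top tube_green_center [(0.53, [0.474, 0.255, 0.055], [0.05, -0.068, 0.017])]
top tube_orange_center [(0.38, [0.604, -0.014, 0.003], [0.172, -0.332, -0.07])]
top tube_blue_center [(0.55, [0.525, -0.076, 0.004], [0.098, -0.398, -0.049])]
scene tube_green_center 0.68 ((503, 249), (107, 15), -2.3)
scene tube_orange_center 0.81 ((601, -13), (79, 24), 76.8)
top tube_green_center 0.57 ((479, 263), (85, 14), -0.4)
top tube_orange_center 0.58 ((611, 11), (27, 15), 76.0)
top tube_blue_center 0.28 ((447, -332), (115, 72), 1.9)
```

Request:
{"fn": "jog_arm", "kwargs": {
  "steps": [
    [0, 0, 0.025, 0],
    [0, 0, 0.045, 0],
    [0, 0, 0.054, 0],
    [0, 0, 0.058, 0],
    [0, 0, 0.059, 0],
    [0, 0, 0.059, 0],
    [0, 0, 0.059, 0]
  ]
}}

```text
t: 29.63
position: [0.5298, -0.0759, 0.0072]
tcp_rot: [2.001, 2.42, 0.001]
contact_force: [-0.1, -0.2, 0.2]
opening: 0.0471
grip_force: 0.0
```

Request:
{"fn": "jog_arm", "kwargs": {
  "steps": [
    [0, 0, 0, 0],
    [0, 0, 0, 0],
    [0, 0, 0, 0],
    [0, 0, 0, 0],
    [0, 0, 0, 0],
    [0, 0, 0, 0]
  ],
  "claw": -0.95
}}

```text
t: 30.13
position: [0.5297, -0.0759, 0.0073]
tcp_rot: [2.001, 2.42, 0.001]
contact_force: [-1.3, 0.4, 6.3]
opening: 0.0123
grip_force: 60.6
```

Request:
{"fn": "jog_arm", "kwargs": {
  "steps": [
    [0, 0, -0.03, 0],
    [0, 0, -0.07, 0],
    [0.01, 0, -0.11, 0.02],
    [0.04, 0, -0.14, 0.06],
    [0.08, 0.005, -0.14, 0.099],
    [0.12, 0.01, -0.14, 0.138],
    [0.16, 0.013, -0.14, 0.177],
    [0.2, 0.016, -0.14, 0.216],
    [0.24, 0.02, -0.14, 0.255],
    [0.28, 0.023, -0.14, 0.294],
    [0.32, 0.026, -0.14, 0.333],
    [0.36, 0.03, -0.14, 0.372]
  ]
}}

```text
t: 31.13
position: [0.492, 0.2634, 0.146]
tcp_rot: [2.97, 1.025, -0.001]
contact_force: [1.0, 0.4, -0.4]
opening: 0.0119
grip_force: 59.9
```

```bash
python3 - <<'E'
from h import *
s=status.sense();print(s["position"],s["tcp_rot"])
r=s["tcp_rot"];psi=2*np.arctan2(r[1],r[0]);d=np.array([.4798,.3948])-s["position"][:2]
print(psi,d@[np.cos(psi),np.sin(psi)],d@[np.sin(psi),-np.cos(psi)],((psi+.037+np.pi)%(2*np.pi)-np.pi)/np.pi)
E
```

```text
[0.49197252 0.26343657 0.14602649] [ 2.96951997e+00  1.02491597e+00 -7.05194765e-04]
0.6646868456719114 0.07144551719923277 -0.11090563643100854 0.2233538599824893
```

Request:
{"fn": "jog_arm", "kwargs": {
  "steps": [
    [0.018, -0.035, 0, 0.039],
    [0.036, -0.07, 0, 0.078],
    [0.0519, -0.0995, 0, 0.117],
    [0.0519, -0.0995, 0, 0.156],
    [0.0519, -0.0995, 0, 0.2],
    [0.0519, -0.0995, 0, 0.2],
    [0.0519, -0.0995, 0, 0.2],
    [0.0519, -0.0995, 0, 0.2]
  ]
}}

```text
t: 31.8
position: [0.4716, 0.3716, 0.146]
tcp_rot: [3.141, 0.069, -0.001]
contact_force: [0.5, -0.5, 0.5]
opening: 0.0124
grip_force: 59.9
```

```bash
python3 - <<'E'
from h import *
c=capture("scene")
print([(round(d["confidence"],2),w(c,d["xyz"]).round(3).tolist()) for d in pinpoint("scene","tube_blue_center")][:3])
for d in trace("scene","tube_blue_center")[:2]: print(rect(planar(c,d["mask"],.14)))
E
```

```text
[(0.55, [0.475, 0.37, 0.142])]
((477, 371), (97, 14), 2.2)
```

Request:
{"fn": "jog_arm", "kwargs": {
  "steps": [
    [0.007, -0.0229, 0, 0.026],
    [0.007, -0.0229, 0.02, 0.026],
    [0.007, -0.0229, 0.05, 0.026],
    [0.007, -0.0229, 0.068, 0.026],
    [0.007, -0.0229, 0.075, 0.026],
    [0.007, -0.0229, 0.078, 0.026],
    [0.007, -0.0229, 0.08, 0.026],
    [0.007, -0.0229, 0.08, 0.026]
  ]
}}

```text
t: 32.62
position: [0.4786, 0.3956, 0.0672]
tcp_rot: [-3.14, 0.062, -0.002]
contact_force: [-0.1, -0.4, -0.7]
opening: 0.0121
grip_force: 59.9
```

Request:
{"fn": "jog_arm", "kwargs": {
  "steps": [
    [0, 0, 0.002, 0],
    [0, 0, 0.004, 0],
    [0, 0, 0.006, 0],
    [0, 0, 0.008, 0],
    [0, 0, 0.01, 0],
    [0, 0, 0.011, 0],
    [0, 0, 0.011, 0]
  ]
}}

```text
t: 33.2
position: [0.4774, 0.3962, 0.0578]
tcp_rot: [-3.14, 0.062, 0.001]
contact_force: [-5.9, -1.5, 8.5]
opening: 0.0127
grip_force: 62.6
```

Request:
{"fn": "jog_arm", "kwargs": {
  "steps": [
    [0, 0, 0.002, 0],
    [0, 0, 0.002, 0],
    [0, 0, 0.002, 0],
    [0, 0, 0.002, 0],
    [0, 0, -0.03, 0],
    [0, 0, -0.06, 0],
    [0, 0, -0.09, 0],
    [0, 0, -0.09, 0],
    [0, 0, -0.09, 0]
  ],
  "claw": -0.2
}}

```text
t: 33.95
position: [0.4797, 0.3964, 0.1481]
tcp_rot: [-3.138, 0.062, -0.007]
contact_force: [-0.6, -0.1, -0.5]
opening: 0.0337
grip_force: 0.0
```

Request:
{"fn": "jog_arm", "kwargs": {
  "steps": [
    [0.012, 0.035, 0, -0.036],
    [0.024, 0.07, 0, -0.072],
    [0.036, 0.105, 0, -0.108],
    [0.048, 0.14, 0, -0.144],
    [0.06, 0.175, 0, -0.18],
    [0.072, 0.21, 0, -0.216],
    [0.084, 0.245, 0, -0.252],
    [0.096, 0.28, 0, -0.288],
    [0.108, 0.315, 0, -0.324],
    [0.12, 0.35, 0, -0.36],
    [0.13, 0.385, 0, -0.396],
    [0.1396, 0.4093, 0, -0.429]
  ]
}}

```text
t: 34.95
position: [0.5998, -0.0224, 0.1432]
tcp_rot: [-2.488, -1.915, 0.005]
contact_force: [1.0, -0.3, 0.7]
opening: 0.0343
grip_force: 0.0
```

```bash
python3 - <<'E'
from h import *
s=status.sense();print(s["position"],s["tcp_rot"],2*np.arctan2(*s["tcp_rot"][[1,0]]) if hasattr(s["tcp_rot"],"shape") else 0)
rep(["tag_blue_center","tube_blue_center","tube_green_center","tube_orange_center"])
tubes(["tube_orange_center","tube_blue_center"])
E
```

```text
[ 0.59983366 -0.02238206  0.14319885] [-2.48822421 -1.91505446  0.0049605 ] -4.971271084965898
scene tag_blue_center [(0.81, [0.485, 0.391, 0.043], [0.053, 0.068, 0.003])]
scene tube_blue_center [(0.79, [0.481, 0.394, 0.056], [0.052, 0.071, 0.017]), (0.42, [0.5, 0.158, 0.087], [0.087, -0.164, 0.04])]
scene tube_green_center [(0.71, [0.473, 0.254, 0.054], [0.049, -0.069, 0.016]), (0.19, [0.432, 0.324, 0.028], [0.001, -0.001, 0.002])]
scene tube_orange_center [(0.75, [0.602, -0.019, 0.005], [0.171, -0.338, -0.068])]
top tag_blue_center [(0.65, [0.484, 0.397, 0.044], [0.052, 0.073, 0.005])]
top tube_blue_center [(0.73, [0.463, 0.178, 0.09], [0.052, -0.145, 0.052]), (0.6, [0.479, 0.396, 0.052], [0.05, 0.073, 0.014])]
top tube_green_center [(0.59, [0.477, 0.254, 0.055], [0.053, -0.069, 0.015])]
top tube_orange_center [(0.42, [0.604, -0.013, 0.007], [0.173, -0.332, -0.066])]
scene tube_orange_center 0.5 ((603, -4), (63, 27), 77.0)
top tube_orange_center 0.52 ((605, -12), (75, 15), 76.0)
top tube_blue_center 0.79 ((486, 408), (88, 17), 2.7)
```

Request:
{"fn": "jog_arm", "kwargs": {
  "steps": [
    [0.005, 0.001, 0.03, 0],
    [0.005, 0.001, 0.07, 0],
    [0.005, 0.001, 0.1, 0],
    [0.005, 0.001, 0.12, 0],
    [0.005, 0.001, 0.131, 0],
    [0.005, 0.001, 0.135, 0],
    [0.005, 0.001, 0.136, 0],
    [0.005, 0.001, 0.136, 0]
  ],
  "claw": 0
}}

```text
t: 36.42
position: [0.6046, -0.0148, 0.0104]
tcp_rot: [2.492, 1.91, 0.003]
contact_force: [0.3, -0.5, 0.2]
opening: 0.0428
grip_force: 0.0
```

Request:
{"fn": "jog_arm", "kwargs": {
  "steps": [
    [0, 0, 0, 0],
    [0, 0, 0, 0],
    [0, 0, 0, 0],
    [0, 0, 0, 0],
    [0, 0, 0, 0],
    [0, 0, 0, 0]
  ],
  "claw": -0.95
}}

```text
t: 36.92
position: [0.6049, -0.0148, 0.0113]
tcp_rot: [2.491, 1.91, 0.004]
contact_force: [-0.5, 1.0, 6.4]
opening: 0.0116
grip_force: 58.7
```

Request:
{"fn": "jog_arm", "kwargs": {
  "steps": [
    [0, 0, 0, 0],
    [0, 0, 0, 0],
    [0, 0, 0.003, 0],
    [0, 0, 0.005, 0],
    [0, 0, 0.005, 0],
    [0, 0, 0.005, 0]
  ],
  "claw": -0.2
}}

```text
t: 37.42
position: [0.6027, -0.0146, 0.0036]
tcp_rot: [-2.493, -1.911, 0.002]
contact_force: [-0.2, 0.1, 0.6]
opening: 0.0343
grip_force: 0.0
```

Request:
{"fn": "jog_arm", "kwargs": {
  "steps": [
    [0, 0, 0, 0],
    [0, 0, 0, 0],
    [0, 0, 0, 0],
    [0, 0, 0, 0],
    [0, 0, 0, 0],
    [0, 0, 0, 0]
  ],
  "claw": -0.95
}}

```text
t: 37.92
position: [0.6034, -0.0147, 0.0044]
tcp_rot: [2.493, 1.911, 0.0]
contact_force: [0.4, 0.5, -0.6]
opening: 0.0129
grip_force: 60.4
```

Request:
{"fn": "jog_arm", "kwargs": {
  "steps": [
    [0, 0, -0.03, 0],
    [0, 0, -0.07, 0],
    [0, -0.01, -0.11, 0.02],
    [0.02, -0.03, -0.14, 0.06],
    [0.05, -0.05, -0.14, 0.099],
    [0.08, -0.07, -0.14, 0.138],
    [0.11, -0.09, -0.14, 0.177],
    [0.14, -0.11, -0.14, 0.216],
    [0.175, -0.13, -0.14, 0.255],
    [0.21, -0.15, -0.14, 0.294],
    [0.24, -0.17, -0.14, 0.333],
    [0.27, -0.19, -0.14, 0.372]
  ]
}}

```text
t: 38.92
position: [0.4898, 0.295, 0.1443]
tcp_rot: [-3.131, -0.26, -0.0]
contact_force: [-0.3, 0.3, 0.2]
opening: 0.0129
grip_force: 60.4
```

```bash
cat >> h.py <<'E'
def plan(x,y,yaw=-.037):
    s=status.sense();r=s["tcp_rot"];psi=2*np.arctan2(r[1],r[0]);d=np.array([x,y])-s["position"][:2]
    print(s["position"].round(4) if hasattr(s["position"],"round") else s["position"],"psi",psi,"xt",d@[np.cos(psi),np.sin(psi)],"yt",d@[np.sin(psi),-np.cos(psi)],"spin",((psi-yaw+np.pi)%(2*np.pi)-np.pi)/np.pi)
E
python3 -c "
from h import *
plan(.479,.3193)"
```

```text
[0.4898 0.295  0.1443] psi -6.117570835426423 xt -0.00667039556053622 yt -0.025734922652463445 spin 0.06449418944293828
```

Request:
{"fn": "jog_arm", "kwargs": {
  "steps": [
    [-0.0067, -0.0257, 0, 0.035],
    [-0.0067, -0.0257, 0, 0.0645],
    [-0.0067, -0.0257, 0, 0.0645],
    [-0.0067, -0.0257, 0, 0.0645],
    [-0.0067, -0.0257, 0, 0.0645]
  ]
}}

```text
t: 39.33
position: [0.4798, 0.3168, 0.1441]
tcp_rot: [3.141, -0.047, -0.0]
contact_force: [-0.3, -0.5, -0.2]
opening: 0.0124
grip_force: 60.4
```

```bash
python3 - <<'E'
from h import *
c=capture("scene")
print([(round(d["confidence"],2),w(c,d["xyz"]).round(3).tolist()) for d in pinpoint("scene","tube_orange_center")][:3])
for d in trace("scene","tube_orange_center")[:2]: print(rect(planar(c,d["mask"],.145)))
plan(.479,.3193)
E
```

```text
[(0.55, [0.475, 0.314, 0.146])]
((478, 316), (97, 14), -2.0)
((414, 389), (93, 39), -1.3)
[0.4802 0.3166 0.1443] psi -0.03188191794607671 xt -0.001266446518406479 yt -0.002687431459286394 spin 0.0016291361160635852
```

Aligned; lowering and pressing.

Request:
{"fn": "jog_arm", "kwargs": {
  "steps": [
    [0, -0.0025, 0.03, 0],
    [0, -0.0025, 0.055, 0],
    [0, -0.0025, 0.07, 0],
    [0, -0.0025, 0.076, 0],
    [0, -0.0025, 0.08, 0],
    [0, -0.0025, 0.081, 0],
    [0, -0.0025, 0.081, 0]
  ]
}}

```text
t: 40.07
position: [0.4807, 0.3201, 0.0641]
tcp_rot: [-3.14, 0.05, -0.002]
contact_force: [-0.3, 0.1, -0.7]
opening: 0.0125
grip_force: 60.4
```

Request:
{"fn": "jog_arm", "kwargs": {
  "steps": [
    [0, 0, 0.002, 0],
    [0, 0, 0.004, 0],
    [0, 0, 0.006, 0],
    [0, 0, 0.008, 0],
    [0, 0, 0.01, 0],
    [0, 0, 0.011, 0],
    [0, 0, 0.011, 0]
  ]
}}

```text
t: 40.65
position: [0.4806, 0.3215, 0.0555]
tcp_rot: [-3.139, 0.049, -0.003]
contact_force: [-5.8, -0.4, 12.3]
opening: 0.0126
grip_force: 63.7
```

Request:
{"fn": "jog_arm", "kwargs": {
  "steps": [
    [0, 0, 0.002, 0],
    [0, 0, 0.002, 0],
    [0, 0, 0.002, 0],
    [0, 0, 0.002, 0],
    [0, 0, -0.03, 0],
    [0, 0, -0.06, 0],
    [0, 0, -0.09, 0],
    [0, 0.04, -0.11, 0],
    [0, 0.08, -0.11, 0],
    [0, 0.12, -0.11, 0],
    [0, 0.14, -0.11, 0],
    [0, 0.14, -0.11, 0]
  ],
  "claw": -0.2
}}

```text
t: 41.65
position: [0.4747, 0.1763, 0.162]
tcp_rot: [3.139, -0.055, -0.002]
contact_force: [-0.4, -0.7, -0.9]
opening: 0.0344
grip_force: 0.0
```

```bash
python3 - <<'E'
from h import *
rep(["tube_orange_center","tube_blue_center","tube_green_center","crank_knob","crank_hub"])
c=capture("scene");cv2.imwrite("pics/s3.png",cv2.resize(c["img"][190:410,80:340,::-1],None,fx=2.7,fy=2.7,interpolation=3))
plan(.464,.176)
E
```

```text
scene tube_orange_center [(0.53, [0.476, 0.319, 0.052], [0.049, -0.004, 0.014])]
scene tube_blue_center [(0.68, [0.477, 0.394, 0.05], [0.047, 0.07, 0.012])]
scene tube_green_center [(0.69, [0.476, 0.253, 0.052], [0.052, -0.07, 0.013]), (0.42, [0.446, -0.334, 0.005], [0.032, -0.659, -0.03])]
scene crank_knob [(0.61, [0.463, 0.173, 0.083], [0.05, -0.15, 0.045])]
scene crank_hub [(0.56, [0.499, 0.157, 0.083], [0.085, -0.165, 0.036])]
top tube_orange_center [(0.32, [0.473, 0.258, 0.055], [0.049, -0.066, 0.017])]
top tube_blue_center [(0.69, [0.476, 0.394, 0.051], [0.047, 0.071, 0.014])]
top tube_green_center [(0.57, [0.472, 0.255, 0.058], [0.049, -0.069, 0.02])]
top crank_knob [(0.61, [0.462, 0.178, 0.089], [0.051, -0.145, 0.051])]
top crank_hub [(0.74, [0.503, 0.159, 0.084], [0.089, -0.163, 0.036])]
[0.4754 0.1804 0.1622] psi -0.03052318650962749 xt -0.011252680255897624 yt 0.00477268011049977 spin 0.002061633764954125
```

View pics/s3.png

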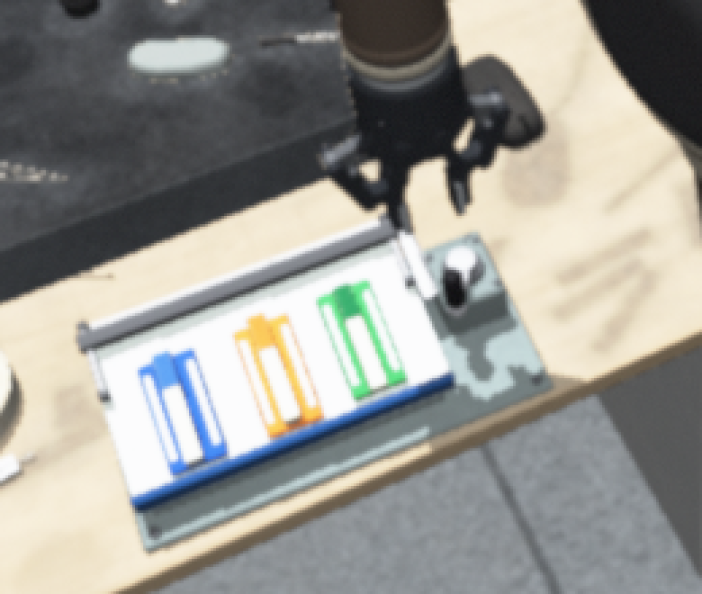

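All tags and tubes lie in place in the picture, with the black knob to the lower left of its hub. Now to the crank.

Request:
{"fn": "jog_arm", "kwargs": {
  "steps": [
    [-0.0125, 0.0045, 0, -0.039],
    [-0.0125, 0.0045, 0, -0.078],
    [-0.0125, 0.0045, 0, -0.117],
    [-0.0125, 0.0045, 0, -0.156],
    [-0.0125, 0.0045, 0, -0.195],
    [-0.0125, 0.0045, 0, -0.234],
    [-0.0125, 0.0045, 0, -0.273],
    [-0.0125, 0.0045, 0, -0.312],
    [-0.0125, 0.0045, 0, -0.351],
    [-0.0125, 0.0045, 0, -0.39],
    [-0.0125, 0.0045, 0, -0.43],
    [-0.0125, 0.0045, 0, -0.468]
  ],
  "claw": 0.1
}}

```text
t: 43.3
position: [0.4628, 0.176, 0.1623]
tcp_rot: [-2.356, -2.078, -0.0]
contact_force: [-0.3, 0.4, 0.3]
opening: 0.0471
grip_force: 0.0
```

```bash
python3 -c "
from h import *
plan(.463,.176,1.571)"
```

```text
[0.4628 0.176  0.1623] psi -4.837917105941653 xt -2.2392320655080076e-05 yt 0.00019359051217294302 spin -0.0400216745536366
```

Request:
{"fn": "jog_arm", "kwargs": {
  "steps": [
    [0, 0, 0, -0.037],
    [0, 0, 0.03, -0.037],
    [0, 0, 0.05, -0.037],
    [0, 0, 0.065, -0.037],
    [0, 0, 0.072, -0.037],
    [0, 0, 0.074, -0.037],
    [0, 0, 0.074, -0.037]
  ]
}}

```text
t: 43.88
position: [0.4627, 0.176, 0.0881]
tcp_rot: [-2.238, -2.204, 0.001]
contact_force: [-0.3, 0.3, 0.4]
opening: 0.0468
grip_force: 0.0
```

Request:
{"fn": "jog_arm", "kwargs": {
  "steps": [
    [0, 0, 0, 0],
    [0, 0, 0, 0],
    [0, 0, 0, 0],
    [0, 0, 0, 0],
    [0, 0, 0, 0],
    [0, 0, 0, 0]
  ],
  "claw": -0.95
}}

```text
t: 44.38
position: [0.4637, 0.1764, 0.0896]
tcp_rot: [2.238, 2.204, 0.003]
contact_force: [-1.7, 0.6, 6.1]
opening: 0.0148
grip_force: 58.7
```

```bash
python3 - <<'E'
from h import *
s=status.sense();P=s["position"];plan(.463,.176,1.571);print(s["opening"],s["contact_force"])
h=np.array([.5005,.158]);d=P[:2]-h;r=np.hypot(*d);t=np.arctan2(d[1],d[0]);print("r",r,"deg",np.degrees(t))
E
```

```text
[0.4637 0.1764 0.0896] psi 1.5552549088579406 xt -0.00036568774060938996 yt -0.0007410494000440922 spin -0.0050118181693822525
0.014788178535546946 [-1.6703403   0.58453518  6.07758439]
r 0.041081421992519934 deg 153.46308053454425
```

```bash
cat >> h.py <<'E'
def arc(h,n,step,r=.042):
    s=status.sense();P=np.array(s["position"][:2]);q=s["tcp_rot"];psi=2*np.arctan2(q[1],q[0]);d=P-h;t=np.arctan2(d[1],d[0]);print("deg",np.degrees(t),"r",np.hypot(*d))
    R=[]
    for i in range(1,n+1):
        b=t-np.radians(step)*i;e=h+r*np.array([np.cos(b),np.sin(b)])-P
        R.append([round(float(e@[np.cos(psi),np.sin(psi)]),4),round(float(e@[np.sin(psi),-np.cos(psi)]),4),0,0])
    print(R)
E
python3 -c "
from h import *
arc(np.array([.5013,.1577]),8,11)"
```

```text
deg 153.58472698879396 r 0.04193126614356995
[[0.0069, 0.0041, 0, 0], [0.0129, 0.0095, 0, 0], [0.0178, 0.0159, 0, 0], [0.0213, 0.0231, 0, 0], [0.0234, 0.0309, 0, 0], [0.0239, 0.039, 0, 0], [0.0229, 0.0469, 0, 0], [0.0204, 0.0546, 0, 0]]
```

Request:
{"fn": "jog_arm", "kwargs": {
  "steps": [
    [0.007, 0.004, 0, 0],
    [0.013, 0.0095, 0, 0],
    [0.018, 0.016, 0, 0],
    [0.0213, 0.023, 0, 0],
    [0.0234, 0.031, 0, 0],
    [0.0234, 0.031, 0, 0],
    [0.0234, 0.031, 0, 0]
  ]
}}

```text
t: 44.97
position: [0.4962, 0.199, 0.0896]
tcp_rot: [2.236, 2.203, 0.005]
contact_force: [0.8, -1.4, 6.6]
opening: 0.0146
grip_force: 59.2
```

```bash
python3 -c "
from h import *
s=status.sense();print(s['position'],s['contact_force'],s['torque'],s['opening'])
rep(['crank_knob','crank_hub'])
arc(np.array([.5013,.1577]),12,11)"
```

```text
[0.49622686 0.19902144 0.08956519] [ 0.81822601 -1.4130864   6.56537202] [-0.27313176 -0.23653246  0.02600512] 0.01462259117298517
scene crank_knob [(0.65, [0.484, 0.396, 0.042], [0.052, 0.073, 0.003]), (0.63, [0.495, 0.199, 0.082], [0.079, -0.124, 0.037]), (0.33, [0.477, 0.396, 0.05], [0.047, 0.073, 0.012])]
scene crank_hub [(0.83, [0.499, 0.155, 0.085], [0.086, -0.168, 0.038]), (0.57, [0.689, 0.049, 0.014], [0.255, -0.266, -0.08])]
top crank_knob [(0.53, [0.494, 0.201, 0.087], [0.08, -0.121, 0.042])]
top crank_hub [(0.86, [0.503, 0.159, 0.082], [0.089, -0.164, 0.034]), (0.29, [0.481, 0.399, 0.044], [0.049, 0.076, 0.006])]
deg 97.68268301819289 r 0.041616300041610786
[[0.0008, 0.008, 0, 0], [-0.0003, 0.016, 0, 0], [-0.0029, 0.0236, 0, 0], [-0.0069, 0.0305, 0, 0], [-0.0122, 0.0366, 0, 0], [-0.0185, 0.0416, 0, 0], [-0.0257, 0.0453, 0, 0], [-0.0335, 0.0475, 0, 0], [-0.0415, 0.0482, 0, 0], [-0.0495, 0.0474, 0, 0], [-0.0572, 0.045, 0, 0], [-0.0643, 0.0412, 0, 0]]
```

Knob follows with low forces; continuing.

Request:
{"fn": "jog_arm", "kwargs": {
  "steps": [
    [0.0008, 0.008, 0, 0],
    [-0.0003, 0.016, 0, 0],
    [-0.003, 0.0236, 0, 0],
    [-0.007, 0.0305, 0, 0],
    [-0.0122, 0.0366, 0, 0],
    [-0.0185, 0.0416, 0, 0],
    [-0.0257, 0.0453, 0, 0],
    [-0.0335, 0.0475, 0, 0],
    [-0.0415, 0.048, 0, 0],
    [-0.0495, 0.0474, 0, 0],
    [-0.0495, 0.0474, 0, 0],
    [-0.0495, 0.0474, 0, 0]
  ]
}}

```text
t: 46.27
position: [0.5421, 0.1479, 0.0896]
tcp_rot: [2.237, 2.202, 0.003]
contact_force: [1.1, -0.6, 6.4]
opening: 0.0144
grip_force: 59.3
```

```bash
python3 -c "
from h import *
s=status.sense();print(s['position'],s['contact_force'],s['opening'])
rep(['crank_knob','tube_orange_center','tube_blue_center','tube_green_center','tag_blue_center','tag_orange_center','tag_green_center'])
arc(np.array([.5013,.1577]),12,11)"
```

```text
[0.54212989 0.14788735 0.08962313] [ 1.11656763 -0.5571161   6.40134673] 0.014443615197031929
scene crank_knob [(0.55, [0.539, 0.147, 0.087], [0.125, -0.173, 0.03])]
scene tube_orange_center [(0.79, [0.481, 0.32, 0.055], [0.055, -0.003, 0.015])]
scene tube_blue_center [(0.55, [0.476, 0.394, 0.048], [0.046, 0.07, 0.01])]
scene tube_green_center [(0.55, [0.474, 0.252, 0.052], [0.049, -0.071, 0.014])]
scene tag_blue_center [(0.9, [0.486, 0.393, 0.042], [0.054, 0.07, 0.002])]
scene tag_orange_center [(0.71, [0.478, 0.321, 0.044], [0.049, -0.002, 0.005])]
scene tag_green_center [(0.72, [0.539, -0.442, 0.004], [0.125, -0.763, -0.056]), (0.62, [0.48, 0.255, 0.044], [0.053, -0.068, 0.004])]
top crank_knob [(0.34, [0.481, 0.251, 0.042], [0.054, -0.073, 0.002])]
top tube_orange_center [(0.69, [0.48, 0.322, 0.052], [0.054, -0.001, 0.013])]
top tube_blue_center [(0.68, [0.477, 0.398, 0.053], [0.048, 0.075, 0.015])]
top tube_green_center [(0.55, [0.473, 0.256, 0.053], [0.05, -0.068, 0.015])]
top tag_blue_center [(0.56, [0.479, 0.324, 0.055], [0.053, 0.001, 0.015]), (0.51, [0.483, 0.395, 0.044], [0.051, 0.072, 0.005])]
top tag_orange_center [(0.7, [0.48, 0.319, 0.044], [0.052, -0.004, 0.005])]
top tag_green_center [(0.95, [0.533, -0.444, 0.001], [0.119, -0.765, -0.058]), (0.55, [0.48, 0.254, 0.039], [0.053, -0.07, -0.0])]
deg -13.144738246727835 r 0.04197352897087043
[[-0.0077, -0.0024, 0, 0], [-0.0147, -0.0063, 0, 0], [-0.0209, -0.0115, 0, 0], [-0.026, -0.0177, 0, 0], [-0.0298, -0.0248, 0, 0], [-0.0322, -0.0325, 0, 0], [-0.0331, -0.0405, 0, 0], [-0.0324, -0.0485, 0, 0], [-0.0302, -0.0563, 0, 0], [-0.0266, -0.0634, 0, 0], [-0.0217, -0.0698, 0, 0], [-0.0156, -0.0751, 0, 0]]
```

Request:
{"fn": "jog_arm", "kwargs": {
  "steps": [
    [-0.0077, -0.0024, 0, 0],
    [-0.0147, -0.0063, 0, 0],
    [-0.0209, -0.0115, 0, 0],
    [-0.026, -0.0177, 0, 0],
    [-0.0298, -0.0248, 0, 0],
    [-0.0322, -0.0325, 0, 0],
    [-0.033, -0.0405, 0, 0],
    [-0.0324, -0.0485, 0, 0],
    [-0.0302, -0.0563, 0, 0],
    [-0.0266, -0.0634, 0, 0],
    [-0.0266, -0.0634, 0, 0],
    [-0.0266, -0.0634, 0, 0]
  ]
}}

```text
t: 48.07
position: [0.4768, 0.1227, 0.0895]
tcp_rot: [2.238, 2.204, 0.001]
contact_force: [-0.3, -1.0, 10.5]
opening: 0.0145
grip_force: 59.7
```

```bash
python3 -c "
from h import *
s=status.sense();print(s['position'],s['contact_force'],s['opening'])
rep(['crank_knob','tube_orange_center','tube_blue_center','tube_green_center','tag_orange_center'],['scene'])
arc(np.array([.5013,.1577]),9,8)"
```

```text
[0.47679819 0.12273527 0.08945698] [-0.26608459 -0.97101733 10.47877343] 0.0144515316204786
scene crank_knob [(0.74, [0.474, 0.121, 0.085], [0.063, -0.202, 0.044])]
scene tube_orange_center [(0.72, [0.478, 0.319, 0.05], [0.05, -0.004, 0.012])]
scene tube_blue_center [(0.86, [0.48, 0.398, 0.052], [0.051, 0.074, 0.013])]
scene tube_green_center [(0.82, [0.474, 0.252, 0.056], [0.051, -0.071, 0.017]), (0.32, [0.501, 0.158, 0.088], [0.089, -0.164, 0.04])]
scene tag_orange_center [(0.59, [0.48, 0.321, 0.044], [0.051, -0.002, 0.005])]
deg -124.73217556926097 r 0.042704468693545834
[[0.0042, -0.0042, 0, 0], [0.0084, -0.0083, 0, 0], [0.0131, -0.0118, 0, 0], [0.0183, -0.0145, 0, 0], [0.0238, -0.0166, 0, 0], [0.0295, -0.0178, 0, 0], [0.0354, -0.0182, 0, 0], [0.0412, -0.0178, 0, 0], [0.0469, -0.0166, 0, 0]]
```

Request:
{"fn": "jog_arm", "kwargs": {
  "steps": [
    [0.0042, -0.0042, 0, 0],
    [0.0084, -0.0083, 0, 0],
    [0.0131, -0.0118, 0, 0],
    [0.0183, -0.0145, 0, 0],
    [0.0183, -0.0145, 0, 0]
  ]
}}

```text
t: 48.78
position: [0.4622, 0.1413, 0.0894]
tcp_rot: [2.238, 2.205, -0.001]
contact_force: [-2.5, -0.2, 11.3]
opening: 0.0147
grip_force: 59.9
```

```bash
python3 -c "
from h import *
s=status.sense();print(s['position'],s['contact_force'],s['opening'])
arc(np.array([.5013,.1577]),9,6)"
```

```text
[0.46217344 0.14128526 0.08944183] [-2.48404802 -0.20816514 11.27781066] 0.014705429648625973
deg -157.24051886529307 r 0.04243031099790879
[[0.0043, -0.0012, 0, 0], [0.0085, -0.0023, 0, 0], [0.0129, -0.0029, 0, 0], [0.0173, -0.0031, 0, 0], [0.0217, -0.0029, 0, 0], [0.026, -0.0021, 0, 0], [0.0302, -0.001, 0, 0], [0.0343, 0.0006, 0, 0], [0.0382, 0.0026, 0, 0]]
```

Request:
{"fn": "jog_arm", "kwargs": {
  "steps": [
    [0.0043, -0.0012, 0, 0],
    [0.0085, -0.0023, 0, 0],
    [0.0129, -0.0029, 0, 0],
    [0.0129, -0.0029, 0, 0],
    [0.0129, -0.0029, 0, 0]
  ]
}}

```text
t: 49.2
position: [0.4592, 0.1543, 0.0894]
tcp_rot: [-2.238, -2.203, 0.002]
contact_force: [-3.8, -0.1, 13.0]
opening: 0.0143
grip_force: 60.0
```

```bash
python3 -c "
from h import *
s=status.sense();print(s['position'],s['contact_force'],s['opening'])
c=capture('top');c2=capture('scene');cv2.imwrite('pics/s4.png',cv2.resize(c2['img'][190:410,80:340,::-1],None,fx=2.7,fy=2.7,interpolation=3))
arc(np.array([.5013,.1577]),9,6)"
```

```text
[0.4592461  0.15430771 0.08942285] [-3.80353985 -0.12137193 12.99686418] 0.014308878613172388
deg -175.37579583899512 r 0.04221125897042854
[[0.0044, 0.0, 0, 0], [0.0088, 0.0003, 0, 0], [0.0131, 0.001, 0, 0], [0.0174, 0.0022, 0, 0], [0.0215, 0.0038, 0, 0], [0.0254, 0.0058, 0, 0], [0.029, 0.0082, 0, 0], [0.0324, 0.011, 0, 0], [0.0355, 0.0142, 0, 0]]
```

View pics/s4.png

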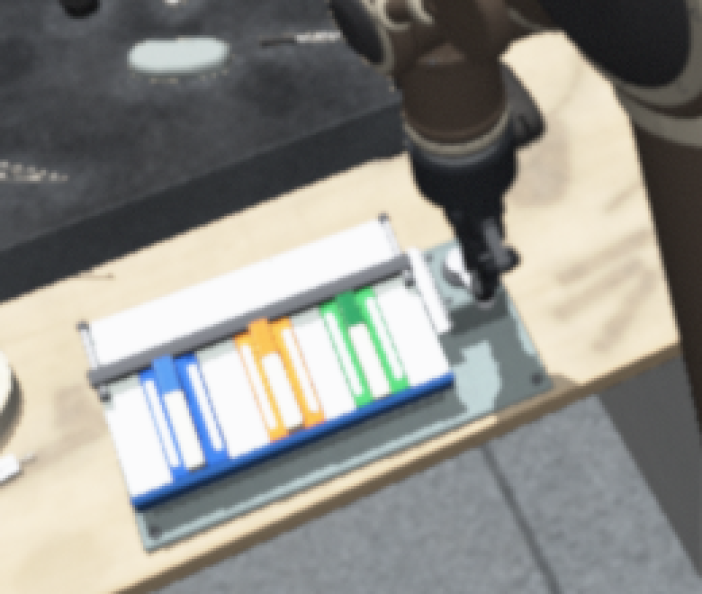

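The bar has reached the upper ends of the tags and tubes and is not yet at the stop. Turning on in small steps.

Request:
{"fn": "jog_arm", "kwargs": {
  "steps": [
    [0.0044, 0.0, 0, 0],
    [0.0088, 0.0003, 0, 0],
    [0.0131, 0.001, 0, 0],
    [0.0131, 0.001, 0, 0]
  ]
}}

```text
t: 49.63
position: [0.4591, 0.1604, 0.0892]
tcp_rot: [2.225, 2.208, -0.024]
contact_force: [-4.9, -22.6, 19.6]
opening: 0.0146
grip_force: 60.7
```

```bash
python3 -c "
from h import *
s=status.sense();print(s['position'],s['contact_force'],s['opening'])
arc(np.array([.5013,.1577]),6,5)"
```

```text
[0.45910801 0.16039837 0.08917473] [ -4.94086846 -22.60368721  19.59259206] 0.014597864765238912
deg 176.34065126574615 r 0.04227819307826928
[[0.0036, 0.0006, 0, 0], [0.0072, 0.0013, 0, 0], [0.0108, 0.0023, 0, 0], [0.0142, 0.0036, 0, 0], [0.0175, 0.0052, 0, 0], [0.0206, 0.0071, 0, 0]]
```

A 22 N rise appears at knob angle 176°, which is the deck's -x direction, so one whole turn is done and it is at the stop. Relax, release, rise clear.

Request:
{"fn": "jog_arm", "kwargs": {
  "steps": [
    [-0.001, 0, 0, 0],
    [-0.001, 0, 0, 0]
  ]
}}

```text
t: 49.8
position: [0.4591, 0.1601, 0.0892]
tcp_rot: [2.23, 2.206, -0.02]
contact_force: [-4.3, -19.5, 17.8]
opening: 0.0147
grip_force: 60.6
```

Request:
{"fn": "jog_arm", "kwargs": {
  "steps": [
    [0, 0, 0, 0],
    [0, 0, 0, 0],
    [0, 0, 0, 0],
    [0, 0, -0.02, 0],
    [0, 0, -0.05, 0],
    [0, 0, -0.09, 0],
    [-0.04, 0, -0.12, 0],
    [-0.08, 0, -0.12, 0],
    [-0.12, 0, -0.12, 0],
    [-0.15, 0, -0.12, 0],
    [-0.15, 0, -0.12, 0],
    [-0.15, 0, -0.12, 0]
  ],
  "claw": 0.1
}}

```text
t: 50.8
position: [0.4583, 0.0156, 0.2077]
tcp_rot: [-2.242, -2.199, 0.001]
contact_force: [-0.1, -0.9, -1.0]
opening: 0.0468
grip_force: 0.0
```

```bash
python3 -c "
from h import *
rep(['crank_knob','crank_hub','tube_orange_center','tube_blue_center','tube_green_center','tag_blue_center','tag_orange_center','tag_green_center'])
c2=capture('scene');cv2.imwrite('pics/s5.png',cv2.resize(c2['img'][230:400,80:310,::-1],None,fx=3.3,fy=3.3,interpolation=3))
c=capture('top')
for d in trace('top','jaw')[:1]:
  P=planar(c,d['mask'],.06); print((P-O[:2])@X[:2]/np.cos(a)@np.eye(1) if 0 else np.percentile((P-O[:2])@[np.cos(p),np.sin(p)],[2,25,50,75,98]))
"
```

```text
scene crank_knob [(0.62, [0.457, 0.157, 0.082], [0.045, -0.167, 0.046])]
scene crank_hub [(0.81, [0.501, 0.16, 0.085], [0.088, -0.163, 0.038])]
scene tube_orange_center [(0.71, [0.473, 0.318, 0.053], [0.047, -0.005, 0.015])]
scene tube_blue_center [(0.79, [0.477, 0.392, 0.049], [0.047, 0.068, 0.011])]
scene tube_green_center [(0.81, [0.467, 0.254, 0.053], [0.043, -0.07, 0.017])]
scene tag_blue_center [(0.73, [0.48, 0.393, 0.04], [0.048, 0.07, 0.001])]
scene tag_orange_center []
scene tag_green_center [(0.84, [0.468, 0.254, 0.044], [0.042, -0.069, 0.007])]
top crank_knob [(0.49, [0.472, 0.396, 0.053], [0.043, 0.073, 0.016]), (0.45, [0.454, 0.16, 0.087], [0.043, -0.164, 0.052])]
top crank_hub [(0.71, [0.474, 0.394, 0.05], [0.044, 0.071, 0.013]), (0.65, [0.5, 0.158, 0.083], [0.086, -0.164, 0.036])]
top tube_orange_center [(0.5, [0.474, 0.324, 0.053], [0.047, 0.0, 0.015])]
top tube_blue_center [(0.69, [0.476, 0.397, 0.052], [0.047, 0.074, 0.014])]
top tube_green_center [(0.76, [0.465, 0.255, 0.054], [0.042, -0.069, 0.018])]
top tag_blue_center [(0.87, [0.477, 0.394, 0.044], [0.046, 0.071, 0.006]), (0.4, [0.472, 0.319, 0.044], [0.044, -0.004, 0.007])]
top tag_orange_center [(0.77, [0.474, 0.318, 0.043], [0.045, -0.006, 0.005])]
top tag_green_center [(0.93, [0.537, -0.445, -0.001], [0.122, -0.766, -0.061]), (0.7, [0.475, 0.251, 0.036], [0.047, -0.073, -0.002])]
[0.03841962 0.08668893 0.09143301 0.09617761 0.10061135]
```

View pics/s5.png

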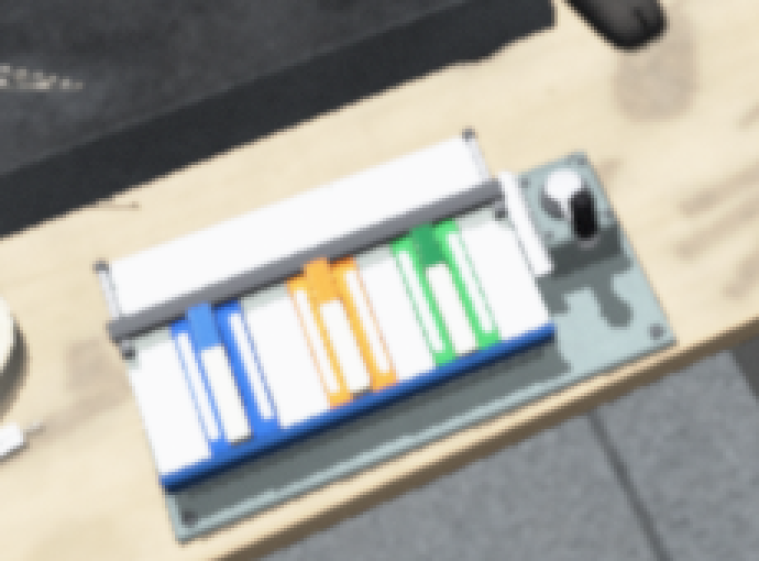

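The picture shows all tags down at the backstop, tubes lying on their own colours, the bar against the upper ends and the arm clear. Handing in.

```bash
python3 -c "
from h import *
print(ticket.finish_job())"
```

```text
the job is handed in; nothing more can be done
None
```

The job is handed in with no verdict returned: the last pictures show the three tags down at the backstop, each with its own-colour tube on it, and the crank was turned until it met its stop, with the clamp bar just above the tags' upper ends.

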